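# Close a dish canister and take off its outer lid

## Robot

A 7-joint arm with a two-finger parallel gripper is mounted at the origin on the work surface. World frame = base frame: x ahead of the robot, y to its left, z up, the work surface at z = 0. Lengths are in m, angles in rad, forces in N, time in s.
With the tool pointing down it reaches from about 0.4 to 0.875 m from the base axis. Payload 19.3 kg.
Tool frame: the origin (TCP) lies at the very end of the fingers, on their centre line; the grasp point (between the pads) lies 19 mm behind it; z points along the fingers, y is the direction in which the jaws open and shut (so a half turn about z gives the same grasp; the last joint's range is limited). The gripper opens to 85 mm and grips with 20 to 120 N. Pads are 22 mm wide; open, the fingers measure 114 mm over their backs; the gripper's body (76 mm by 85 mm) begins 54 mm behind the grasp point. The pads swing forward as they close: fully open they stand 13 mm farther back than shut.
Start: joints at [1.173, 0.521, -0.036, 1.599, 0.021, 1.021, -0.113], TCP at [0.201, -0.592, 0.231] pointing down, gripper open.
Joint ranges: [-2.91, 2.91], [-0.3, 2.13], [-1.5, 1.42], [0.17, 2.43], [-1.26, 4.41], [0.16, 1.93], [-2.52, 2.52]. Speed limits (rad/s): [1.89, 1.89, 2.39, 2.39, 3.01, 3.01, 3.01].

## Interface

Orientations are given as a unit quaternion [x, y, z, w].
In Python, from station import bot gives the robot as it stands. The module is installed in compiled form; this text tells all that it offers.
- The arm moves only by the tool arm_command, never from a script. Its argument "deltas" is a list of rows, each an object with "travel": the shift along the tool's x, y, z each as a share of 50 mm, from -1 to 1, a list of three; "rotation": the turn, a rotation vector about the tool's x, y, z each as a share of pi rad, from -1 to 1, a list of three. In form: [{"travel": [tx, ty, tz], "rotation": [ax, ay, az]}, ...]. A call has 1 to 10 rows; each row shifts and turns the commanded pose from where the row before left it, along the tool's axes as they then stand; what a row does not reach is not made up. A row lasts 1/10 s, in which the tool goes at most 50 mm and 8.59 degrees, less where a joint would pass 70% of its speed; a pose out of reach is approached as far as the arm can. A call with a number of a shift or a turn outside -1 to 1 is refused whole. A call with a gripper value outside its range is refused whole. "hand" is the closure, from 0 (fully open) to 1 (shut), set as the call begins (left out, the last holds). The fingers move at their own pace and stop on an object; the grip force is fixed at half the most. Time passes only in rows, so rows that do not move let the fingers close. It gives the time, the measured TCP pose, the force and the opening at its end, in the units of the state.
- bot.state(): the state, without advancing time (a new reading comes with each control period).
- bot.read_camera(name): name is "scene" or "top" or "wrist"; returns a dict with "color" (400x640x3 uint8, blue, green, red), "fovy" (degrees; the focal length in pixels is half the picture's height over the tangent of half this angle, whatever the lens; pixels are square), "cx", "cy" (the principal point, pixels), "eye" and "attitude" of the camera in the world. Camera axes: x right, y up, looking along -z (the intrinsics and any distortion apply to the point x, -y, -z); pixel columns grow to the right and rows downward; lengths in m; the calibration is good to about 2 mm. A picture is of the moment at which its call begins. There is no depth.
- bot.hand_in(): hands the job in, once; it reports no verdict.
Trained networks look in a picture, given as the dict that the camera call returned (one of the last four; its "shot" number tells which), for a name from the list of things; names that differ only in an ending like _2 or _b are one class to them, and where a whole thing is asked for, a point or a joint stands for the part that bears it (a point fixed in the world has none). Each returns a list of dicts, best first, with "confidence" (0 to 1); they miss things now and then, are a little off and sometimes report something else, mostly with a low value. They report only what shows in the picture. A call takes as long as a camera call. They do not tell look-alikes from the thing itself.
- bot.find_in(query, picture): "rect" ([left, top, right, bottom] in pixels, round what is visible of it).
The state is a dict: "time": time; "joint_positions": joint angles; "dq": joint speeds; "effort": joint torques, N m; "tcp_pos": TCP position; "orientation": TCP orientation; "ft_force": force on the tool from outside, world axes, zero at the start; "wrist_torque": the same for the moment, N m; "gripper_width": opening from 0.0 (shut) to 1.0 (fully open).
Only numpy, scipy, OpenCV 4.12 (cv2) and the standard library are available. Lean on these libraries where they do the work, as an engineer would, in place of code of your own. Each camera call takes 0.05 s, during which the arm holds its last target.

## Task

Set up the steel canister for incubation. Stack the loose small dish squarely on top of the two dishes inside the canister, setting it down rather than dropping it, and let go. Then take the nested pair of lids together by the thin centre stem of the inner lid, lower it (do not drop it) onto the canister until the inner lid is fully seated, let go, and lift the outer lid alone by its wide collar, leaving the vented inner lid seated all the while; finish still gripping the outer lid, level, about a hand's breadth above where it rested and over the canister, and do not disturb the other things on the bench.

Things in the scene. Friction and masses are not known exactly. Their poses are not given: they have to be found in the camera images.
- canister: Open round steel canister, fixed to the bench, upright (all sizes here in mm): outer diameter 128, inner diameter 120, rim 62 above its underside, inner floor 5 above its underside. Origin: centre of its underside, on the bench; z up. Two small dishes stand piled on its inner floor at the start.
- dish_loose: The loose small dish, lying flat on the bench at the start: closed rigid white disc-shaped dish, diameter 60, height 14, about 50 g. Origin: centre of its underside; z up. It is gripped across its 60 diameter.
- dish_mid: Upper dish of the pile in the canister, same shape (diameter 60, height 14); its underside is 19 above the canister's underside, its top 33. Origin: centre of its underside. The pile may stand a few mm off the canister's centre.
- dish_low: Lower dish of the pile, same shape (diameter 60, height 14), on the canister's inner floor. Origin: centre of its underside.
- inner_lid: Inner lid, steel, about 200 g, vented; starts on the bench under the outer lid. Origin: centre of its underside; z up. Heights above it: tapered spigot 0 to 8 (diameter 100 at the foot, 112 from 4 up; enters the canister's mouth), flange 8 to 14 (diameter 130; rests on the rim: seated, the origin is 54 above the canister's underside), stem 14 to 68 (diameter 14).
- stem_top (a point): Centre of the top end of the inner lid's round stem (diameter 14), 68 above that lid's origin. The stem runs loosely up through the outer lid's collar and stands 27 clear above it; lifting by the stem carries both lids.
- outer_lid: Outer lid, aluminium, about 160 g, lying loose (some 3 of sideways play) on the inner lid's flange: lifted by its collar it comes off alone. Origin: centre of its plate's underside, 14 above the inner lid's origin when nested; z up. Plate 0 to 3 (diameter 142); skirt down to -5 (inner diameter 136); collar up to 27 (outer diameter 34, bore 24).
- collar_top (a point): Centre of the top end of the outer lid's collar (outer diameter 34, bore 24), 27 above the outer lid's origin.
- big_dish: a plain lab-bench bystander, to be left alone: larger white dish, diameter 92, height 16. Origin: centre of its underside.
- vial: a plain lab-bench bystander, to be left alone: small amber glass jar, diameter 28, height 50. Origin: centre of its underside.
- wash_bottle: a plain lab-bench bystander, to be left alone: white bottle, diameter 60, height 130. Origin: centre of its underside.
- tube_block: a plain lab-bench bystander, to be left alone: orange block for small tubes, 108 x 66 x 28 (its x, y, z). Origin: centre of its underside.
- marker_pen: a plain lab-bench bystander, to be left alone: pen lying flat, 102 long along its x, 12 thick. Origin: on its underside at mid-length.
- tip_box: a plain lab-bench bystander, to be left alone: closed box for pipette tips, 85 x 120 x 57 (its x, y, z). Origin: centre of its underside.
Not all that is in view belongs to the job. Of the things that look like the outer_lid, the smaller one is meant.

How it is judged:
By the outcome, as a careful person would: the job done as asked, in the order asked, and still so for the second after the job is handed in, while the arm keeps its last pose, push and grip.
It also fails if it takes over 61 s, if anything falls off the work surface, if the arm or the gripper's body presses on something with over 40 N, if the wrist force passes 120 N, or if a joint passes its speed limit or range.

## Working session

There is one attempt and no reset: what is moved stays moved. The work goes in short steps, Python scripts to look and compute and a tool call to move; the robot and the scene stay as the last step left them, time stands still between calls to the robot, and variables do not carry over. Pictures are saved under pics/ and viewed, and the job is handed in when it is done.

Besides the shell and the picture viewer there is one more tool, called after "Emit:" by a JSON object that holds its "op" and its "data". arm_command: Moves the arm, as the interface text tells. Its arguments: {"type":"object","properties":{"deltas":{"type":"array"},"hand":{"type":"number"}},"required":["deltas"]}

```bash
mkdir -p pics; ls
cat > h.py <<'E'
import numpy as np, cv2
from station import bot
from scipy.spatial.transform import Rotation as R
def snap(n,f):
    p=bot.read_camera(n); cv2.imwrite('pics/'+f,p['color']); return p
E
python3 - <<'E'
from h import *
print(bot.state())
for n in ['scene','top','wrist']:
    p=snap(n,n+'0.png'); print({k:v for k,v in p.items() if k!='color'})
    for q in ['canister','dish_loose','dish_mid','inner_lid','stem_top','outer_lid','collar_top','big_dish']:
        print(n,q,[(np.round(d['rect'],1).tolist(),round(d['confidence'],2)) for d in bot.find_in(q,p)][:4])
E
```

```text
pics
{'time': 0.0, 'joint_positions': array([ 1.17278634,  0.52202726, -0.0363377 ,  1.60000464,  0.0211625 ,
        1.02112626, -0.11281143]), 'dq': array([ 1.04490986e-03,  7.38194552e-05, -1.58950176e-03,  3.27743991e-04,
       -6.88263814e-04,  9.86397634e-04, -8.86205841e-04]), 'effort': array([-3.85971396e-05, -9.27108622e+01,  1.97938442e+00, -3.69921756e+01,
        1.77041598e-02,  8.24089773e-03,  3.47762565e-06]), 'tcp_pos': array([ 0.20109813, -0.59139416,  0.23071856]), 'orientation': array([ 9.86600070e-01,  1.63156218e-01, -1.20394420e-04, -5.78786272e-04]), 'ft_force': array([ 0.21686813, -0.2982216 , -0.1603103 ]), 'wrist_torque': array([ 0.05205804,  0.01139726, -0.031026  ]), 'gripper_width': 1.001517861525856}
{'fovy': 46.54279394714563, 'cx': 319.3681819423758, 'cy': 193.60456190956256, 'eye': array([1.0611596 , 0.82508123, 0.87146665]), 'attitude': array([0.13094365, 0.40953954, 0.8674178 , 0.25043458]), 'shot': 1}
scene canister [([277.7, 182.3, 324.6, 230.5], 0.93)]
scene dish_loose [([251.0, 170.7, 270.9, 187.0], 0.54)]
scene dish_mid [([292.6, 200.2, 312.2
[... 749 characters left out ...]
er_lid []
top stem_top [([247.4, 189.2, 255.3, 200.1], 0.38)]
top outer_lid [([223.4, 174.5, 274.8, 220.1], 0.86), ([152.0, 247.1, 225.9, 326.9], 0.85)]
top collar_top [([155.8, 247.0, 226.6, 326.6], 0.83), ([231.7, 176.2, 275.1, 218.7], 0.6)]
top big_dish [([359.0, 227.7, 395.7, 260.3], 0.56), ([387.9, 160.9, 411.4, 181.1], 0.5)]
{'fovy': 65.00954150472855, 'cx': 311.8254564152341, 'cy': 200.48235561041284, 'eye': array([ 0.27174569, -0.56898763,  0.37379797]), 'attitude': array([-0.11853045,  0.08535526, -0.57625825,  0.8041091 ]), 'shot': 3}
wrist canister []
wrist dish_loose []
wrist dish_mid []
wrist inner_lid []
wrist stem_top []
wrist outer_lid []
wrist collar_top []
wrist big_dish []
```

View pics/scene0.png

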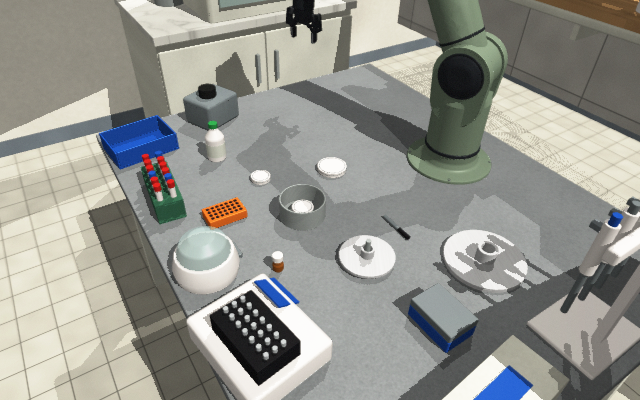

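View pics/top0.png

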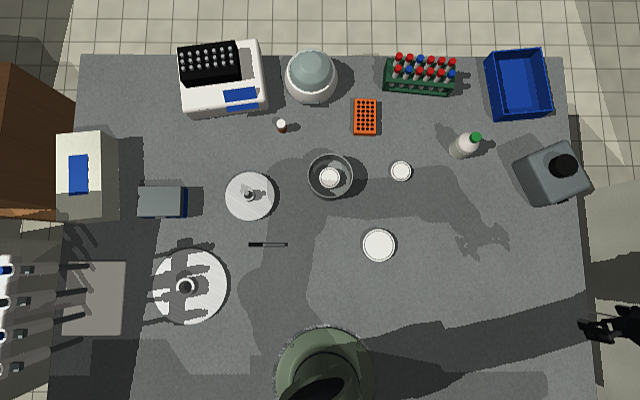

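View pics/wrist0.png

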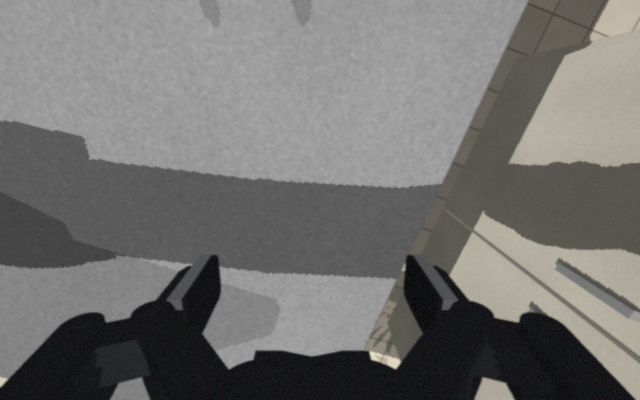

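```bash
cat >> h.py <<'E'
def cam(p):
    f=200/np.tan(np.radians(p['fovy'])/2); return f,R.from_quat(p['attitude']).as_matrix(),np.array(p['eye'])
def unproj(p,u,v,z):
    f,M,e=cam(p); d=M@np.array([(u-p['cx'])/f,-(v-p['cy'])/f,-1]); return e+d*(z-e[2])/d[2]
def proj(p,X):
    f,M,e=cam(p); c=(np.atleast_2d(X)-e)@M; return np.c_[p['cx']+f*c[:,0]/-c[:,2], p['cy']-f*c[:,1]/-c[:,2]]
def circ(c,z,r,n=72):
    a=np.linspace(0,2*np.pi,n); return np.c_[c[0]+r*np.cos(a),c[1]+r*np.sin(a),np.full(n,z)]
def draw(p,img,X,col,s=1):
    cv2.polylines(img,[np.round(proj(p,X)*s*8).astype(int)],False,col,1,cv2.LINE_AA,3)
E
python3 - <<'E'
from h import *
p=bot.read_camera('top'); q=bot.read_camera('scene')
for n,a,b,z in [('can',(330.5,177),(302,205),.062),('dish',(400.5,171),(260.5,177),.012),('mid',(329.3,177.5),(302.3,206.5),.033),('lid',(249.3,196),(367,257),.017),('stem',(249,194),(368.5,240),.068),('big',(379,245),(331,167),.016)]:
    print(n,np.round(unproj(p,*a,z),4),np.round(unproj(q,*b,z),4))
for pic,n,roi in[(p,'top',(200,120,440,270)),(q,'scene',(220,130,420,300))]:
    x0,y0,x1,y1=roi; c=pic['color'][y0:y1,x0:x1]
    cv2.imwrite(f'pics/{n}_z.png',cv2.resize(c,None,fx=3,fy=3,interpolation=cv2.INTER_CUBIC))
E
```

```text
can [ 0.5498 -0.0169  0.062 ] [0.572  0.0134 0.062 ]
dish [ 0.5783 -0.2248  0.012 ] [ 0.5818 -0.2152  0.012 ]
mid [ 0.5545 -0.0145  0.033 ] [ 0.557  -0.0098  0.033 ]
lid [0.5037 0.2157 0.017 ] [0.5095 0.2243 0.017 ]
stem [0.5011 0.2069 0.068 ] [0.5048 0.2169 0.068 ]
big [ 0.3623 -0.1552  0.016 ] [ 0.3713 -0.1427  0.016 ]
```

View pics/top_z.png

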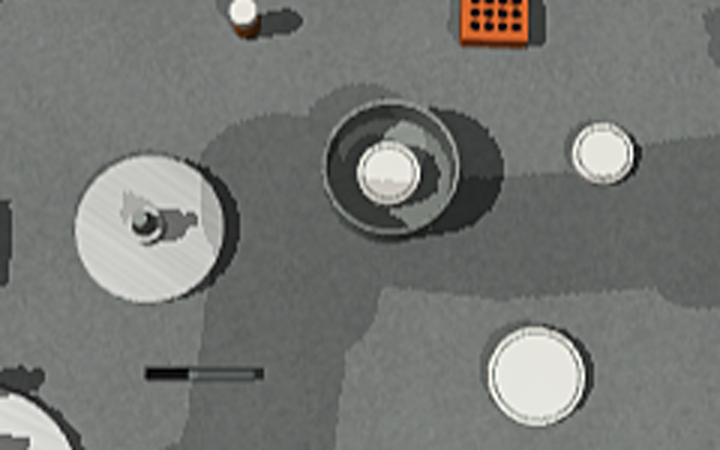

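View pics/scene_z.png

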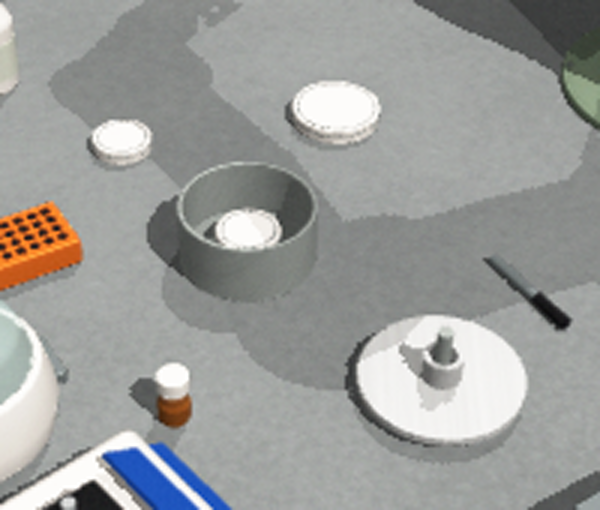

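```bash
cat >> h.py <<'E'
def tri(obs):
    # obs: list of (pic,u,v,z): xy per view
    return [np.round(unproj(p,u,v,z)[:2],4).tolist() for p,u,v,z in obs]
def plan(target,yaw=None,n=None):
    s=bot.state(); M=R.from_quat(s['orientation']).as_matrix()
    d=M.T@(np.array(target)-s['tcp_pos'])
    print('tcp',np.round(s['tcp_pos'],4),'yaw',round(np.degrees(np.arctan2(M[1,0],M[0,0])),2),'tilt',np.round(M[2,:2],4),'F',np.round(s['ft_force'],1),'w',round(s['gripper_width'],3),'t',round(s['time'],2))
    print('need travel units total',np.round(d/0.05,3))
E
python3 - <<'E'
from h import *
p=bot.read_camera('top'); q=bot.read_camera('scene')
print('can',tri([(p,200+391.5/3,120+168/3,.062),(q,220+247/3,130+205/3,.062)]))
print('mid',tri([(p,200+388.5/3,120+173/3,.033),(q,220+248/3,130+229.5/3,.033)]))
print('dish',tri([(p,200+602.5/3,120+152.5/3,.014),(q,220+121.5/3,130+138/3,.014)]))
print('plate',tri([(p,200+149/3,120+227.5/3,.017),(q,220+441/3,130+379/3,.017)]))
print('collar',tri([(q,220+443/3,130+357/3,.041)]))
print('stem',tri([(p,200+142/3,120+221/3,.068),(q,220+447/3,130+333/3,.068)]))
plan([.58,-.22,.2])
E
```

```text
can [[0.5526, -0.0169], [0.5567, -0.0101]]
mid [[0.554, -0.015], [0.5562, -0.0093]]
dish [[0.5783, -0.2253], [0.5806, -0.2173]]
plate [[0.5042, 0.2146], [0.5081, 0.2225]]
collar [[0.5072, 0.2206]]
stem [[0.5021, 0.2115], [0.5059, 0.2203]]
tcp [ 0.2012 -0.5917  0.2313] yaw 18.78 tilt [-0.  0.] F [ 0.7 -0.6  0.3] w 1.001 t 1.55
need travel units total [ 9.566 -4.6    0.626]
```

Emit:
{"op": "arm_command", "data": {"deltas": [{"travel": [0.5, -0.25, 0], "rotation": [0, 0, 0]}, {"travel": [0.9, -0.43, 0], "rotation": [0, 0, 0]}, {"travel": [0.9, -0.43, 0], "rotation": [0, 0, 0]}, {"travel": [0.9, -0.43, 0], "rotation": [0, 0, 0]}, {"travel": [0.9, -0.43, 0], "rotation": [0, 0, 0]}, {"travel": [0.9, -0.43, 0], "rotation": [0, 0, 0]}, {"travel": [0.9, -0.43, 0], "rotation": [0, 0, 0]}, {"travel": [0.9, -0.43, 0], "rotation": [0, 0, 0]}, {"travel": [0.9, -0.43, 0], "rotation": [0, 0, 0]}, {"travel": [0.9, -0.43, 0], "rotation": [0, 0, 0]}]}}

```text
time: 2.55
tcp_pos: [0.5432, -0.2567, 0.2315]
orientation: [0.987, 0.163, 0.0, 0.0]
ft_force: [-0.4, -0.1, -0.8]
gripper_width: 1.003
```

Emit:
{"op": "arm_command", "data": {"deltas": [{"travel": [0.7, -0.35, 0], "rotation": [0, 0, 0]}, {"travel": [0.2, -0.1, 0], "rotation": [0, 0, 0]}, {"travel": [0, 0, 0], "rotation": [0, 0, 0]}, {"travel": [0, 0, 0], "rotation": [0, 0, 0]}]}}

```text
time: 2.95
tcp_pos: [0.5766, -0.2235, 0.2312]
orientation: [0.987, 0.163, -0.0, 0.0]
ft_force: [-0.1, -0.2, -0.2]
gripper_width: 1.0
```

Run:
```python
from h import *
plan([.58,-.22,.2])
p=snap('wrist','w1.png')
for q in ['dish_loose','big_dish']: print(bot.find_in(q,p))
print(proj(p,[bot.state()['tcp_pos']]))
```

```text
tcp [ 0.5766 -0.2235  0.2312] yaw 18.73 tilt [-0.0008  0.0003] F [-0.1 -0.2 -0.2] w 1.0 t 2.95
need travel units total [ 0.087 -0.046  0.624]
[{'rect': [89.8, 100.8, 154.0, 158.0], 'confidence': 0.69}, {'rect': [287.8, 142.5, 339.1, 197.1], 'confidence': 0.55}]
[{'rect': [202.1, 273.8, 249.6, 334.6], 'confidence': 0.68}, {'rect': [34.6, 62.7, 193.1, 196.4], 'confidence': 0.26}]
[[310.43188739 260.34021193]]
```

View pics/w1.png

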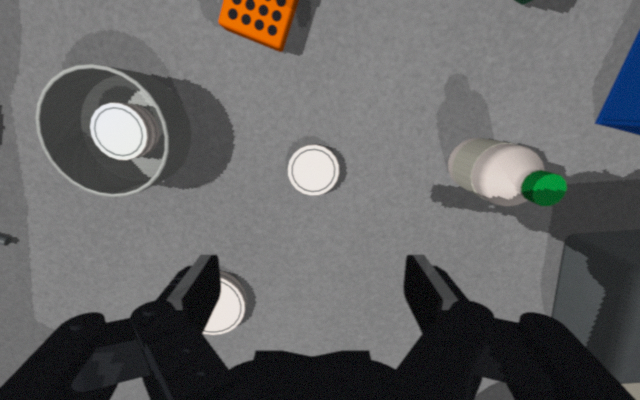

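Run:
```python
from h import *
p=bot.read_camera('wrist')
# segment bright dishes
g=p['color'].min(2); m=(g>170).astype(np.uint8)
for c in cv2.findContours(m,cv2.RETR_EXTERNAL,cv2.CHAIN_APPROX_NONE)[0]:
    if cv2.contourArea(c)>800: 
        e=cv2.fitEllipse(c); print(np.round(e[0],1),np.round(e[1],1))
        for z in(.014,.033): 
            print(z,np.round(unproj(p,*e[0],z),4), np.round(np.ptp(np.array([unproj(p,*q[0],z) for q in c]),axis=0),4))
print('can',tri([(p,102.5,130,.062)]))
```

```text
[225.2 310. ] [32.3 59.4]
0.014 [ 0.3617 -0.175   0.014 ] [0.0899 0.0441 0.    ]
0.033 [ 0.3768 -0.1764  0.033 ] [0.0852 0.0418 0.    ]
[502.4 173.8] [40.4 52.2]
0.014 [ 0.6459 -0.4365  0.014 ] [0.0598 0.053  0.    ]
0.033 [ 0.646  -0.4241  0.033 ] [0.0566 0.0502 0.    ]
[312.2 169.5] [49.4 50.2]
0.014 [ 0.5798 -0.2243  0.014 ] [0.0593 0.0594 0.    ]
0.033 [ 0.5834 -0.2231  0.033 ] [0.0561 0.0563 0.    ]
[117.8 130.9] [50.7 60.6]
0.014 [ 0.5517 -0.0034  0.014 ] [0.0618 0.0623 0.    ]
0.033 [ 0.5567 -0.0139  0.033 ] [0.0586 0.059  0.    ]
can [[0.5606, -0.0156]]
```

Emit:
{"op": "arm_command", "data": {"deltas": [{"travel": [0.055, 0.035, 0.4], "rotation": [0, 0, 0]}, {"travel": [0, 0, 0.8], "rotation": [0, 0, 0]}, {"travel": [0, 0, 0.8], "rotation": [0, 0, 0]}, {"travel": [0, 0, 0.4], "rotation": [0, 0, 0]}, {"travel": [0, 0, 0], "rotation": [0, 0, 0]}, {"travel": [0, 0, 0], "rotation": [0, 0, 0]}]}}

```text
time: 3.75
tcp_pos: [0.5806, -0.2238, 0.1121]
orientation: [0.987, 0.163, 0.0, 0.0]
ft_force: [-0.7, -0.3, 1.1]
gripper_width: 0.998
```

Run:
```python
from h import *
p=snap('wrist','w2.png')
g=p['color'].min(2); m=(g>170).astype(np.uint8)
for c in cv2.findContours(m,cv2.RETR_EXTERNAL,cv2.CHAIN_APPROX_NONE)[0]:
    if cv2.contourArea(c)>1500: 
        e=cv2.fitEllipse(c); print(np.round(e[0],1),np.round(e[1],1))
        X=unproj(p,e[0][0]+.5,e[0][1]+.5,.014)
        print(np.round(X,4), np.round(np.ptp(np.array([unproj(p,*q[0],.014) for q in c]),axis=0),4)); plan([X[0],X[1],.001])
```

```text
[311.3 202.9] [70.1 73.3]
[ 0.5801 -0.225   0.014 ] [0.0595 0.0596 0.    ]
tcp [ 0.581  -0.2239  0.1127] yaw 18.74 tilt [0.0013 0.001 ] F [-0.1  0.2  0.3] w 1.0 t 3.8
need travel units total [-0.029  0.013  2.234]
[ 23.8 150.5] [60.2 80.9]
[ 0.5493 -0.0034  0.014 ] [0.0642 0.0459 0.    ]
tcp [ 0.581  -0.2239  0.1127] yaw 18.74 tilt [0.0013 0.001 ] F [-0.1  0.2  0.3] w 1.0 t 3.8
need travel units total [ 0.812 -4.382  2.231]
```

View pics/w2.png

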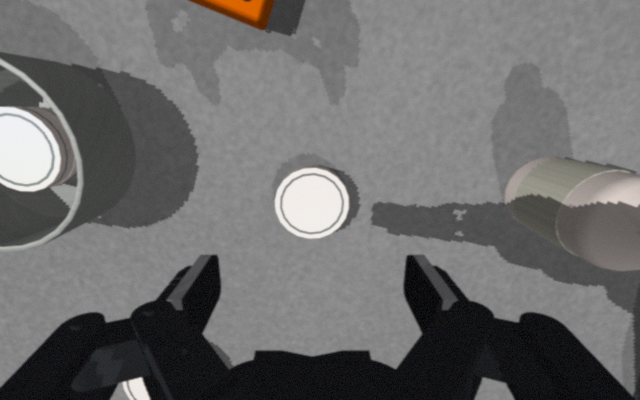

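Run:
```python
from h import *
p=snap('wrist','w3.png');s=bot.state();M=R.from_quat(s['orientation']).as_matrix()
for b in(0,.013,.02):
    print(b,[np.round(proj(p,[s['tcp_pos']+M@np.array([x,y,-b])])[0],1).tolist() for x in(-.011,.011) for y in(-.0425,.0425)])
cv2.imwrite('pics/w3z.png',cv2.resize(p['color'][240:360,150:460],None,fx=2.5,fy=2.5))
```

```text
0 [[226.8, 279.0], [392.8, 279.0], [223.3, 239.4], [396.1, 239.4]]
0.013 [[219.7, 293.5], [399.6, 293.5], [215.5, 251.2], [403.5, 251.1]]
0.02 [[215.3, 302.4], [403.7, 302.4], [210.7, 258.4], [408.0, 258.3]]
```

View pics/w3z.png

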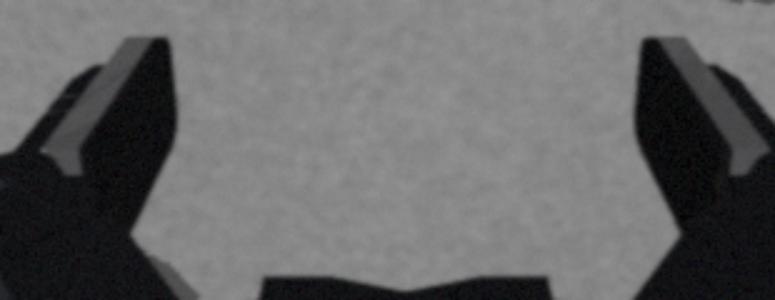

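Emit:
{"op": "arm_command", "data": {"deltas": [{"travel": [-0.03, 0.015, 0.4], "rotation": [0, 0, 0]}, {"travel": [0, 0, 0.7], "rotation": [0, 0, 0]}, {"travel": [0, 0, 0.6], "rotation": [0, 0, 0]}, {"travel": [0, 0, 0.4], "rotation": [0, 0, 0]}, {"travel": [0, 0, 0.17], "rotation": [0, 0, 0]}, {"travel": [0, 0, 0], "rotation": [0, 0, 0]}, {"travel": [0, 0, 0], "rotation": [0, 0, 0]}]}}

```text
time: 4.55
tcp_pos: [0.5802, -0.2248, -0.0007]
orientation: [0.987, 0.163, 0.001, 0.0]
ft_force: [-0.1, 0.2, 0.5]
gripper_width: 0.999
```

Emit:
{"op": "arm_command", "data": {"deltas": [{"travel": [0, 0, 0], "rotation": [0, 0, 0]}, {"travel": [0, 0, 0], "rotation": [0, 0, 0]}, {"travel": [0, 0, 0], "rotation": [0, 0, 0]}, {"travel": [0, 0, 0], "rotation": [0, 0, 0]}, {"travel": [0, 0, 0], "rotation": [0, 0, 0]}, {"travel": [0, 0, 0], "rotation": [0, 0, 0]}], "hand": 0.5}}

```text
time: 5.15
tcp_pos: [0.58, -0.2247, -0.0009]
orientation: [0.987, 0.163, 0.001, 0.0]
ft_force: [-2.6, 1.0, 12.2]
gripper_width: 0.673
```

Run:
```python
from h import *
p=snap('wrist','w4.png');plan([.555,-.013,.15])
```

```text
tcp [ 0.5799 -0.2247 -0.0009] yaw 18.77 tilt [0.0012 0.001 ] F [-2.2  2.3 12.1] w 0.673 t 5.2
need travel units total [ 0.894 -4.167 -3.021]
```

View pics/w4.png

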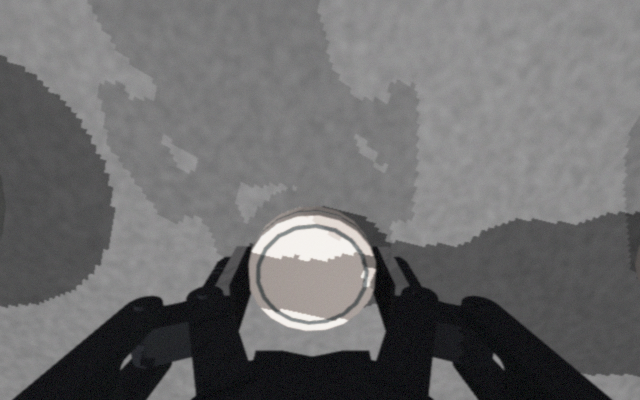

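Emit:
{"op": "arm_command", "data": {"deltas": [{"travel": [0, 0, -0.1], "rotation": [0, 0, 0]}, {"travel": [0, 0, 0], "rotation": [0, 0, 0]}, {"travel": [0, 0, -0.4], "rotation": [0, 0, 0]}, {"travel": [0, 0, -0.8], "rotation": [0, 0, 0]}, {"travel": [0, 0, -0.8], "rotation": [0, 0, 0]}, {"travel": [0, 0, -0.5], "rotation": [0, 0, 0]}, {"travel": [0, 0, -0.2], "rotation": [0, 0, 0]}, {"travel": [0, 0, 0], "rotation": [0, 0, 0]}, {"travel": [0, 0, 0], "rotation": [0, 0, 0]}]}}

```text
time: 6.1
tcp_pos: [0.5789, -0.2243, 0.1367]
orientation: [0.987, 0.163, -0.001, -0.0]
ft_force: [0.3, -0.1, -0.9]
gripper_width: 0.676
```

Run:
```python
from h import *
p=snap('wrist','w5.png');plan([.555,-.013,.14]); snap('scene','s5.png')
q=bot.read_camera('scene'); u=proj(q,[bot.state()['tcp_pos']])[0].astype(int);print(u)
x,y=u
cv2.imwrite('pics/s5z.png',cv2.resize(q['color'][y-60:y+60,x-70:x+70],None,fx=5,fy=5,interpolation=cv2.INTER_CUBIC))
```

```text
tcp [ 0.5787 -0.2242  0.1364] yaw 18.78 tilt [-0.0016 -0.0012] F [-0.1  0.7 -1.5] w 0.669 t 6.15
need travel units total [ 0.912 -4.152 -0.069]
[257 140]
```

View pics/s5z.png

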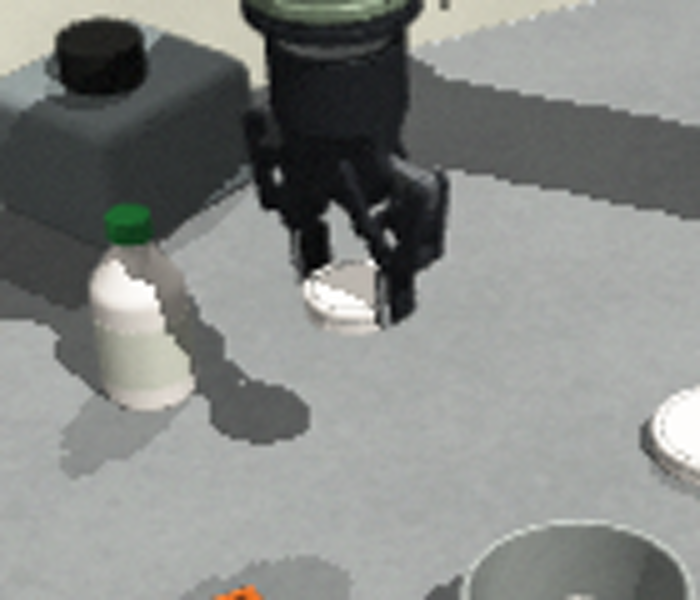

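View pics/w5.png

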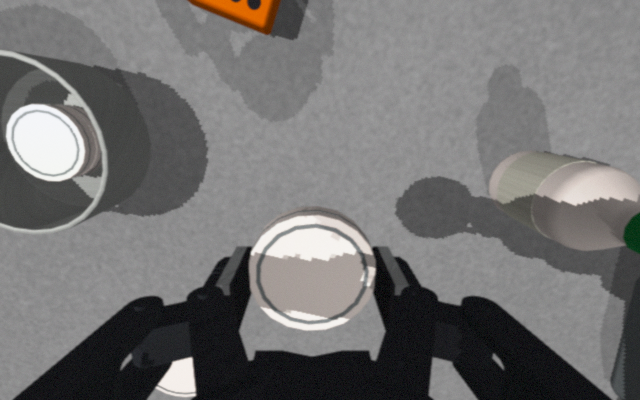

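Emit:
{"op": "arm_command", "data": {"deltas": [{"travel": [0, 0, -0.5], "rotation": [0, 0, 0]}, {"travel": [0.1, -0.4, -0.8], "rotation": [0, 0, 0]}, {"travel": [0.2, -0.8, -0.35], "rotation": [0, 0, 0]}, {"travel": [0.2, -0.9, 0], "rotation": [0, 0, 0]}, {"travel": [0.2, -0.9, 0], "rotation": [0, 0, 0]}, {"travel": [0.1, -0.75, 0], "rotation": [0, 0, 0]}, {"travel": [0.1, -0.4, 0], "rotation": [0, 0, 0]}, {"travel": [0, 0, 0], "rotation": [0, 0, 0]}, {"travel": [0, 0, 0], "rotation": [0, 0, 0]}, {"travel": [0, 0, 0], "rotation": [0, 0, 0]}]}}

```text
time: 7.25
tcp_pos: [0.5551, -0.0146, 0.2198]
orientation: [0.987, 0.163, -0.0, 0.0]
ft_force: [0.7, -0.5, -0.8]
gripper_width: 0.675
```

Run:
```python
from h import *
p=snap('wrist','w6.png')
g=p['color'].min(2)
m=(g>150).astype(np.uint8)
for c in cv2.findContours(m,cv2.RETR_EXTERNAL,cv2.CHAIN_APPROX_NONE)[0]:
    if cv2.contourArea(c)>1000: 
        e=cv2.fitEllipse(c); print(np.round(e[0],1),np.round(e[1],1))
        for z in(.033,): 
            print(z,np.round(unproj(p,e[0][0]+.5,e[0][1]+.5,z),4), np.round(np.ptp(np.array([unproj(p,*q[0],z) for q in c]),axis=0),4))
t=bot.state()['tcp_pos']
print('held',unproj(p,312.5,270,t[2]+.0149),t); plan([.555,-.013,.22])
```

```text
[337.2 327.1] [ 42.9 127.5]
0.033 [ 0.3845 -0.1073  0.033 ] [0.0721 0.1615 0.    ]
[ 12.5 310.4] [ 31.1 105.6]
0.033 [0.2797 0.2785 0.033 ] [0.1481 0.0393 0.    ]
[310.8 245. ] [32.2 89.8]
0.033 [ 0.4801 -0.0403  0.033 ] [0.0541 0.1013 0.    ]
[311.6 259.2] [ 82.2 112.3]
0.033 [ 0.4632 -0.047   0.033 ] [0.0704 0.1291 0.    ]
[310.5 176.3] [54.1 55.2]
0.033 [ 0.5561 -0.0143  0.033 ] [0.0591 0.0597 0.    ]
[ 97.2 147.1] [117.2 142.7]
0.033 [0.5143 0.2065 0.033 ] [0.1353 0.1358 0.    ]
held [ 0.55802553 -0.01502945  0.23482892] [ 0.5551507  -0.0146375   0.21992892]
tcp [ 0.5552 -0.0146  0.2199] yaw 18.69 tilt [-0.0006  0.0001] F [-0.9 -0.5 -1.1] w 0.675 t 7.3
need travel units total [ 0.008 -0.032 -0.001]
```

View pics/w6.png

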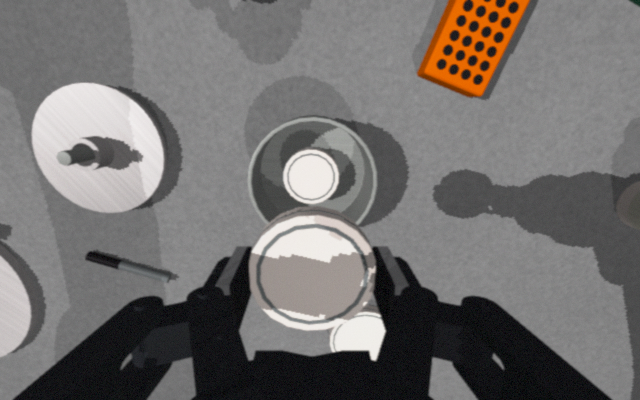

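Run:
```python
from h import *
from scipy.optimize import least_squares
p=bot.read_camera('wrist'); s=bot.state(); M=R.from_quat(s['orientation']).as_matrix(); t=s['tcp_pos']
img=cv2.resize(p['color'],None,fx=4,fy=4,interpolation=cv2.INTER_CUBIC)
for dx,col in((0,(0,0,255)),(.003,(0,255,0))):
    c=t+M@np.array([dx,0,0])
    for zz in(.0009,.0149): draw(p,img,circ(c,t[2]+zz,.03),col,4)
draw(p,img,circ([.5561,-.0143],.033,.03),(255,0,0),4)
for c,col in(([.5561,-.0143],(255,0,0)),([.5581,-.0143],(0,255,255))): draw(p,img,circ(c,.062,.064),col,4)
cv2.imwrite('pics/ov.png',img[400:1340,920:1600][::1,::1])
i=img[420:1020,920:1560]; cv2.imwrite('pics/ov1.png',i); cv2.imwrite('pics/ov2.png',img[780:1360,920:1560])
```

```text
(no output)
```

View pics/ov1.png

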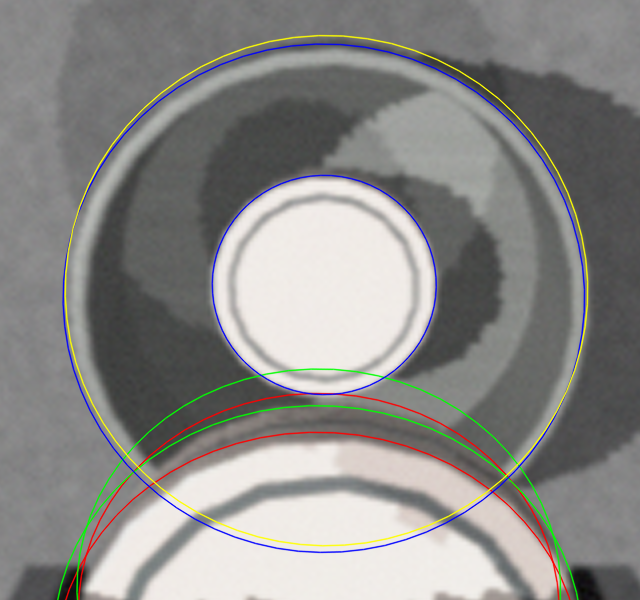

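View pics/ov2.png

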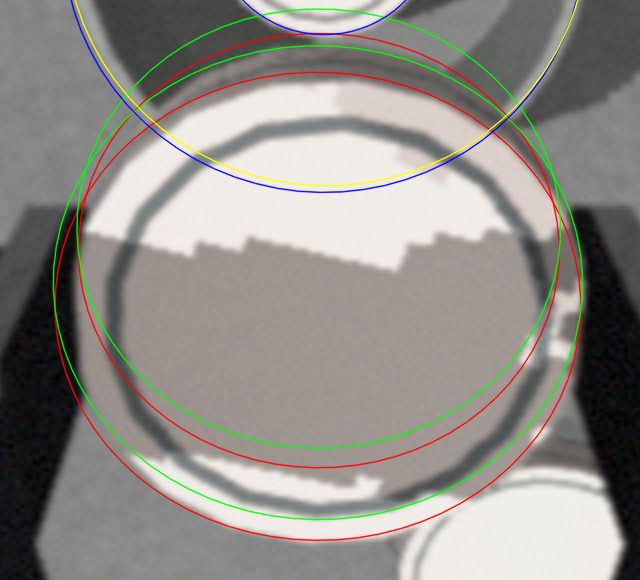

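Run:
```python
from h import *
from scipy.optimize import least_squares
p=bot.read_camera('wrist'); s=bot.state(); M=R.from_quat(s['orientation']).as_matrix(); t=s['tcp_pos']
pts=np.array([(310,82),(200,105),(145,145),(110,195),(420,92),(490,130),(540,190),(555,235),(320,541),(200,510),(130,455)])
uv=(pts+[920,780])/4
def f(x): return [np.hypot(*(unproj(p,u,v,x[2])[:2]-x[:2]))-.03 for u,v in uv]
r=least_squares(f,[t[0],t[1],t[2]+.015]); print(r.x-t,'tool',M.T@(r.x-t),np.round(np.array(f(r.x))*1e3,1))
# can rim from wrist and pile, same approach with fixed z
for dz in(.0149,.010,.007):
    r=least_squares(lambda x:f([x[0],x[1],t[2]+dz]),t[:2]); print(dz,M.T@np.r_[r.x-t[:2],0],np.round(np.array(r.fun)*1e3,1))
```

```text
[-0.00187923 -0.00141941  0.01172509] tool [-0.00223874  0.00074233 -0.01172437] [-0.   0.5  0.  -0.8  0.7  0.6 -0.2 -1.1  0.5  0.1 -0.3]
0.0149 [-7.96994388e-04  9.85417186e-04  2.79874003e-07] [-0.3  0.2 -0.2 -1.1  0.2  0.  -0.8 -1.9 -0.6 -0.8 -1.1]
0.01 [-3.02395941e-03  6.22111381e-04  9.54954241e-07] [ 0.1  0.6  0.2 -0.6  0.9  0.9  0.2 -0.7  1.2  0.7  0.1]
0.007 [-4.40659411e-03  4.31171787e-04  1.37527292e-06] [ 0.4  0.9  0.5 -0.3  1.3  1.4  0.8 -0.1  2.2  1.6  0.9]
```

Emit:
{"op": "arm_command", "data": {"deltas": [{"travel": [0.03, 0, 0.4], "rotation": [0, 0, 0]}, {"travel": [0, 0, 0.8], "rotation": [0, 0, 0]}, {"travel": [0, 0, 0.8], "rotation": [0, 0, 0]}, {"travel": [0, 0, 0.7], "rotation": [0, 0, 0]}, {"travel": [0, 0, 0.5], "rotation": [0, 0, 0]}, {"travel": [0, 0, 0.3], "rotation": [0, 0, 0]}, {"travel": [0, 0, 0.1], "rotation": [0, 0, 0]}, {"travel": [0, 0, 0], "rotation": [0, 0, 0]}, {"travel": [0, 0, 0], "rotation": [0, 0, 0]}]}}

```text
time: 8.3
tcp_pos: [0.5573, -0.0131, 0.0414]
orientation: [0.987, 0.163, 0.001, 0.0]
ft_force: [-0.0, 0.6, 0.0]
gripper_width: 0.667
```

Run:
```python
from h import *
p=snap('wrist','w7.png');plan([.5568,-.0141,.034]); q=snap('scene','s7.png')
cv2.imwrite('pics/s7z.png',cv2.resize(q['color'][130:250,230:370],None,fx=5,fy=5,interpolation=cv2.INTER_CUBIC))
for i in range(5):
    bot.read_camera('wrist'); print(bot.state()['ft_force'].round(2))
```

```text
tcp [ 0.5573 -0.0131  0.0415] yaw 18.77 tilt [0.0017 0.0005] F [-0.2  0.2 -0.2] w 0.674 t 8.35
need travel units total [-0.016  0.016  0.15 ]
[-0.14  0.3  -0.33]
[0.75 0.25 0.2 ]
[-0.89 -0.22 -0.01]
[ 0.82  0.18 -0.75]
[ 0.25 -0.57 -0.56]
```

View pics/s7z.png

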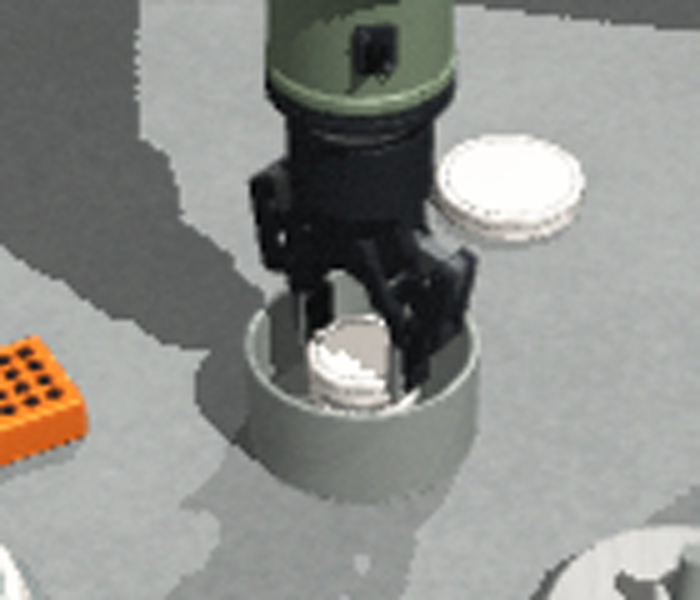

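View pics/w7.png

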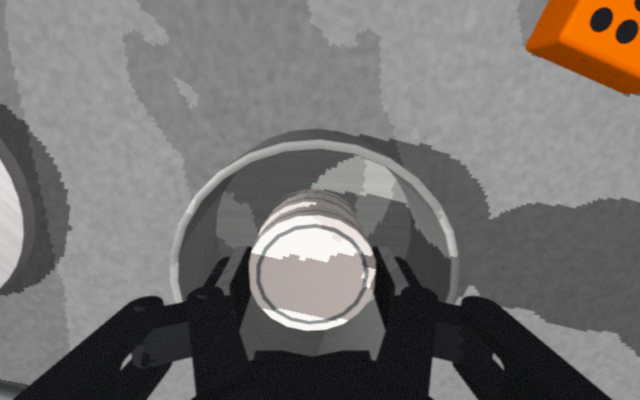

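Emit:
{"op": "arm_command", "data": {"deltas": [{"travel": [-0.015, 0.015, 0.05], "rotation": [0, 0, 0]}, {"travel": [0, 0, 0.04], "rotation": [0, 0, 0]}, {"travel": [0, 0, 0], "rotation": [0, 0, 0]}, {"travel": [0, 0, 0], "rotation": [0, 0, 0]}]}}

```text
time: 9.05
tcp_pos: [0.5561, -0.014, 0.0357]
orientation: [0.987, 0.163, -0.0, -0.0]
ft_force: [-0.3, -0.6, 0.3]
gripper_width: 0.674
```

Emit:
{"op": "arm_command", "data": {"deltas": [{"travel": [0, 0, 0.02], "rotation": [0, 0, 0]}, {"travel": [0, 0, 0], "rotation": [0, 0, 0]}]}}

```text
time: 9.25
tcp_pos: [0.5561, -0.0139, 0.0347]
orientation: [0.987, 0.163, -0.0, -0.0]
ft_force: [0.2, -1.0, -1.0]
gripper_width: 0.672
```

Emit:
{"op": "arm_command", "data": {"deltas": [{"travel": [0, 0, 0.02], "rotation": [0, 0, 0]}, {"travel": [0, 0, 0], "rotation": [0, 0, 0]}]}}

```text
time: 9.45
tcp_pos: [0.556, -0.014, 0.0337]
orientation: [0.987, 0.163, -0.0, -0.0]
ft_force: [-0.3, -0.2, -1.0]
gripper_width: 0.674
```

Emit:
{"op": "arm_command", "data": {"deltas": [{"travel": [0, 0, 0.015], "rotation": [0, 0, 0]}, {"travel": [0, 0, 0], "rotation": [0, 0, 0]}]}}

```text
time: 9.65
tcp_pos: [0.5561, -0.014, 0.033]
orientation: [0.987, 0.163, -0.0, -0.0]
ft_force: [-0.2, -0.6, -0.7]
gripper_width: 0.674
```

Emit:
{"op": "arm_command", "data": {"deltas": [{"travel": [0, 0, 0.015], "rotation": [0, 0, 0]}, {"travel": [0, 0, 0], "rotation": [0, 0, 0]}]}}

```text
time: 9.85
tcp_pos: [0.5562, -0.014, 0.0323]
orientation: [0.987, 0.163, 0.0, -0.0]
ft_force: [0.9, -0.8, 0.4]
gripper_width: 0.671
```

Emit:
{"op": "arm_command", "data": {"deltas": [{"travel": [0, 0, 0.01], "rotation": [0, 0, 0]}, {"travel": [0, 0, 0], "rotation": [0, 0, 0]}]}}

```text
time: 10.05
tcp_pos: [0.5562, -0.014, 0.0322]
orientation: [0.987, 0.163, 0.0, 0.0]
ft_force: [-2.7, 0.8, 8.3]
gripper_width: 0.67
```

Emit:
{"op": "arm_command", "data": {"deltas": [{"travel": [0, 0, 0.01], "rotation": [0, 0, 0]}, {"travel": [0, 0, 0], "rotation": [0, 0, 0]}]}}

```text
time: 10.25
tcp_pos: [0.5562, -0.014, 0.0321]
orientation: [0.987, 0.163, 0.0, 0.0]
ft_force: [-5.1, 0.4, 18.2]
gripper_width: 0.671
```

Emit:
{"op": "arm_command", "data": {"deltas": [{"travel": [0, 0, -0.015], "rotation": [0, 0, 0]}, {"travel": [0, 0, 0], "rotation": [0, 0, 0]}]}}

```text
time: 10.45
tcp_pos: [0.5562, -0.014, 0.0322]
orientation: [0.987, 0.163, 0.0, 0.0]
ft_force: [-0.9, 0.2, 5.8]
gripper_width: 0.676
```

Emit:
{"op": "arm_command", "data": {"deltas": [{"travel": [0, 0, 0], "rotation": [0, 0, 0]}, {"travel": [0, 0, 0], "rotation": [0, 0, 0]}, {"travel": [0, 0, 0], "rotation": [0, 0, 0]}, {"travel": [0, 0, 0], "rotation": [0, 0, 0]}], "hand": 0.2}}

```text
time: 10.85
tcp_pos: [0.556, -0.014, 0.032]
orientation: [0.987, 0.163, -0.0, -0.0]
ft_force: [1.4, 0.6, 0.5]
gripper_width: 0.799
```

Run:
```python
from h import *
p=snap('wrist','w8.png');plan([.5568,-.0141,.034])
```

```text
tcp [ 0.5561 -0.014   0.032 ] yaw 18.78 tilt [-0.0001 -0.0001] F [-1.3  0.5  0.5] w 0.799 t 10.9
need travel units total [ 0.013  0.007 -0.04 ]
```

View pics/w8.png

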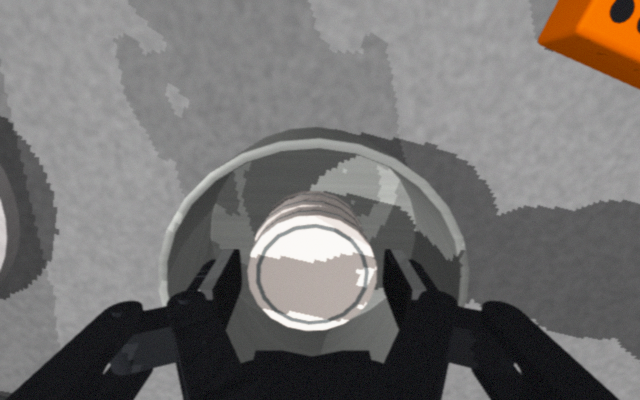

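Emit:
{"op": "arm_command", "data": {"deltas": [{"travel": [0, 0, -0.2], "rotation": [0, 0, 0]}, {"travel": [0, 0, -0.4], "rotation": [0, 0, 0]}, {"travel": [0, 0, -0.8], "rotation": [0, 0, 0]}, {"travel": [0, 0, -0.9], "rotation": [0, 0, 0]}, {"travel": [0, 0, -0.9], "rotation": [0, 0, 0]}, {"travel": [0, 0, -0.6], "rotation": [0, 0, 0]}, {"travel": [0, 0, -0.2], "rotation": [0, 0, 0]}, {"travel": [0, 0, 0], "rotation": [0, 0, 0]}, {"travel": [0, 0, 0], "rotation": [0, 0, 0]}], "hand": 0.2}}

```text
time: 11.8
tcp_pos: [0.5556, -0.014, 0.2313]
orientation: [0.987, 0.163, -0.0, -0.0]
ft_force: [-0.6, 0.7, -0.3]
gripper_width: 0.801
```

Run:
```python
from h import *
p=snap('wrist','w9.png')
g=p['color'].min(2); m=(g>150).astype(np.uint8)
for c in cv2.findContours(m,cv2.RETR_EXTERNAL,cv2.CHAIN_APPROX_NONE)[0]:
    if cv2.contourArea(c)>1000: 
        e=cv2.fitEllipse(c); print(np.round(e[0],1),np.round(e[1],1))
        for z in(.047,.017): 
            print(z,np.round(unproj(p,e[0][0]+.5,e[0][1]+.5,z),4), np.round(np.ptp(np.array([unproj(p,*q[0],z) for q in c]),axis=0),4))
img=cv2.resize(p['color'],None,fx=4,fy=4,interpolation=cv2.INTER_CUBIC)
c=[.5561,-.0143]
draw(p,img,circ(c,.062,.060),(0,0,255),4);draw(p,img,circ(c,.062,.064),(0,0,255),4)
draw(p,img,circ([.5561,-.0143],.047,.03),(255,0,0),4);draw(p,img,circ([.5561,-.0143],.033,.03),(0,255,0),4)
cv2.imwrite('pics/ov3.png',img[420:1020,920:1560])
x0=[40,60]
cv2.imwrite('pics/ov4.png',img[280:880,80:720])
plan([.504,.216,.2])
q=snap('scene','s9.png')
cv2.imwrite('pics/s9z.png',cv2.resize(q['color'][170:290,270:410],None,fx=5,fy=5,interpolation=cv2.INTER_CUBIC))
```

```text
[362.7 331.7] [49.7 69.2]
0.047 [ 0.3907 -0.1385  0.047 ] [0.0757 0.0837 0.    ]
0.017 [ 0.369 -0.152  0.017] [0.0827 0.0914 0.    ]
[ 15.8 303.7] [ 39.2 114.8]
0.047 [0.2934 0.2737 0.047 ] [0.1578 0.0483 0.    ]
0.017 [0.2628 0.298  0.017 ] [0.1723 0.0528 0.    ]
[311.7 178.2] [120.1 122.8]
0.047 [ 0.5556 -0.0154  0.047 ] [0.132  0.1319 0.    ]
0.017 [ 0.5491 -0.0176  0.017 ] [0.1441 0.144  0.    ]
[104.5 146.4] [114.  137.7]
0.047 [0.5185 0.1985 0.047 ] [0.1298 0.1303 0.    ]
0.017 [0.5086 0.216  0.017 ] [0.1417 0.1423 0.    ]
tcp [ 0.5555 -0.014   0.2309] yaw 18.78 tilt [-0.0017 -0.0006] F [0.  0.  0.7] w 0.8 t 11.85
need travel units total [ 0.507 -4.685  0.62 ]
```

View pics/ov3.png

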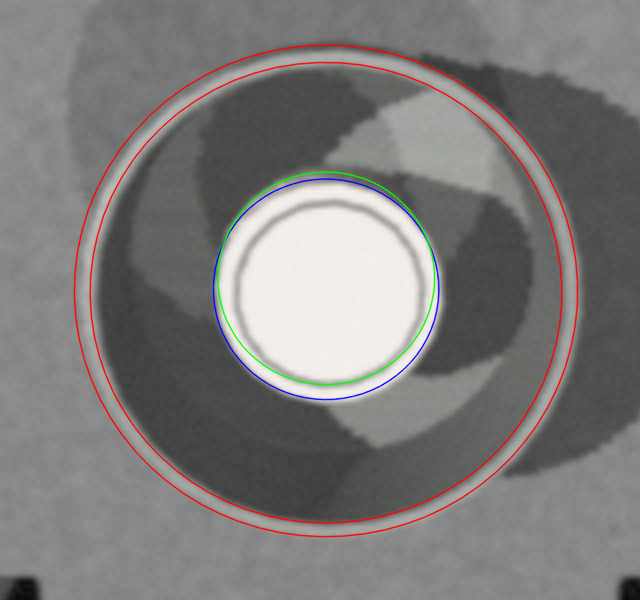

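View pics/ov4.png

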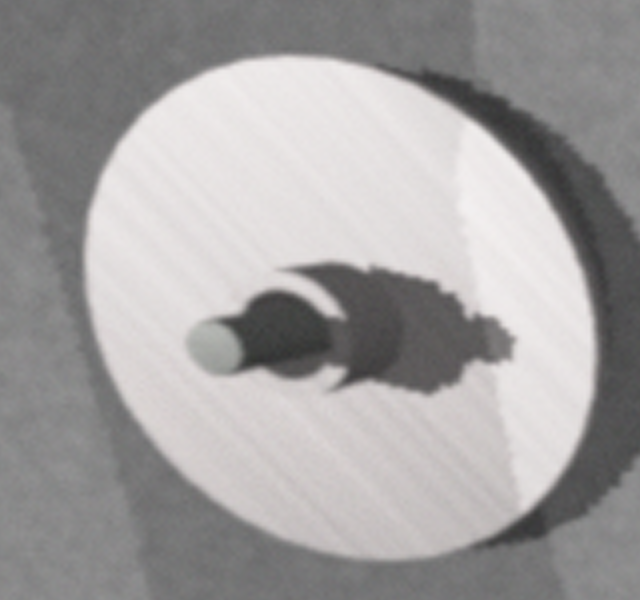

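View pics/s9z.png

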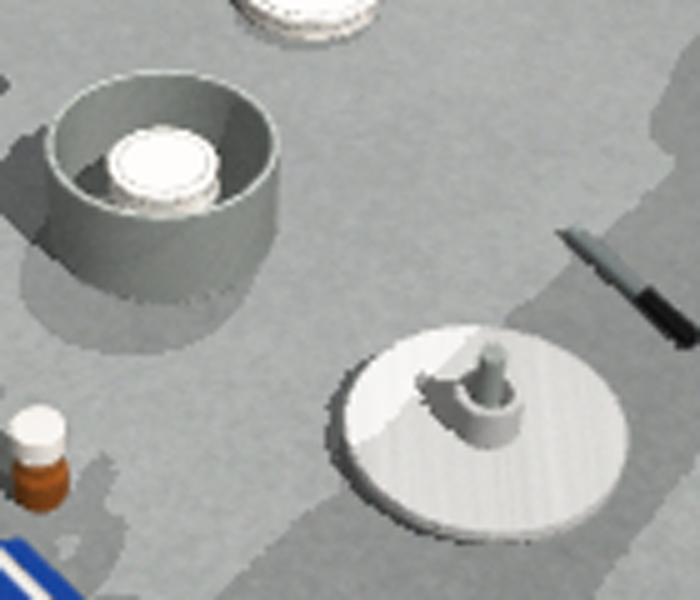

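Emit:
{"op": "arm_command", "data": {"deltas": [{"travel": [0.05, -0.4, 0], "rotation": [0, 0, 0]}, {"travel": [0.1, -0.8, 0], "rotation": [0, 0, 0]}, {"travel": [0.1, -0.9, 0], "rotation": [0, 0, 0]}, {"travel": [0.1, -0.9, 0.1], "rotation": [0, 0, 0]}, {"travel": [0.1, -0.8, 0.2], "rotation": [0, 0, 0]}, {"travel": [0.1, -0.6, 0.2], "rotation": [0, 0, 0]}, {"travel": [0, -0.23, 0.1], "rotation": [0, 0, 0]}, {"travel": [0, 0, 0], "rotation": [0, 0, 0]}, {"travel": [0, 0, 0], "rotation": [0, 0, 0]}], "hand": 0.2}}

```text
time: 12.8
tcp_pos: [0.5078, 0.2129, 0.2016]
orientation: [0.987, 0.163, -0.0, 0.0]
ft_force: [0.4, -0.7, -0.3]
gripper_width: 0.797
```

Run:
```python
from h import *
p=snap('wrist','w10.png')
g=p['color'].min(2); m=(g>150).astype(np.uint8)
for c in cv2.findContours(m,cv2.RETR_EXTERNAL,cv2.CHAIN_APPROX_NONE)[0]:
    if cv2.contourArea(c)>5000: 
        e=cv2.fitEllipse(c); print(np.round(e[0],1),np.round(e[1],1))
        for z in(.017,): 
            print(z,np.round(unproj(p,e[0][0]+.5,e[0][1]+.5,z),4), np.round(np.ptp(np.array([unproj(p,*q[0],z) for q in c]),axis=0),4))
plan([.507,.214,.2])
img=cv2.resize(p['color'][90:290,200:420],None,fx=3.2,fy=3.2,interpolation=cv2.INTER_CUBIC)
cv2.imwrite('pics/w10z.png',img)
```

```text
[308.2 175.9] [129.8 132.5]
0.017 [0.5088 0.2157 0.017 ] [0.1418 0.142  0.    ]
[ 45.6 111.1] [ 67.8 142.5]
0.017 [0.4874 0.4861 0.017 ] [0.0759 0.1092 0.    ]
tcp [0.5081 0.2126 0.2019] yaw 18.69 tilt [-0.0004  0.0007] F [ 0.9 -0.8  0.3] w 0.8 t 12.85
need travel units total [-0.011 -0.034  0.039]
```

View pics/w10z.png

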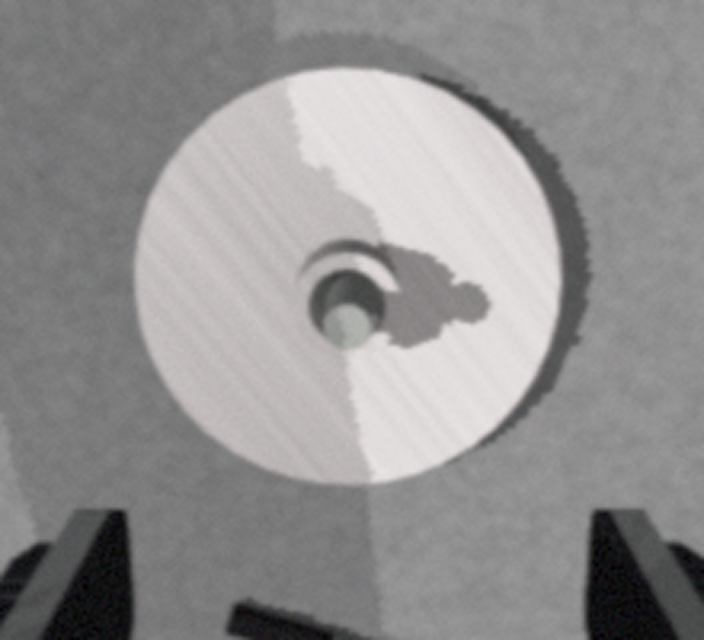

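Run:
```python
from h import *
p=bot.read_camera('wrist')
S=unproj(p,200+346/3.2,90+325/3.2,.068); print('stem',S,'bore',unproj(p,200+347/3.2,90+307/3.2,.041))
plan([S[0],S[1],.1]); plan([S[0],S[1],.045])
```

```text
stem [0.50644652 0.21450252 0.068     ] bore [0.50499675 0.21401203 0.041     ]
tcp [0.5082 0.2126 0.2022] yaw 18.67 tilt [0.     0.0005] F [-0.2  0.2  0. ] w 0.8 t 12.9
need travel units total [-0.02  -0.049  2.043]
tcp [0.5082 0.2126 0.2022] yaw 18.67 tilt [0.     0.0005] F [-0.2  0.2  0. ] w 0.8 t 12.9
need travel units total [-0.02  -0.049  3.143]
```

Emit:
{"op": "arm_command", "data": {"deltas": [{"travel": [-0.02, -0.05, 0.4], "rotation": [0, 0, 0]}, {"travel": [0, 0, 0.8], "rotation": [0, 0, 0]}, {"travel": [0, 0, 0.5], "rotation": [0, 0, 0]}, {"travel": [0, 0, 0.2], "rotation": [0, 0, 0]}, {"travel": [0, 0, 0], "rotation": [0, 0, 0]}, {"travel": [0, 0, 0], "rotation": [0, 0, 0]}], "hand": 0.2}}

```text
time: 13.5
tcp_pos: [0.5066, 0.216, 0.1082]
orientation: [0.987, 0.163, 0.001, -0.0]
ft_force: [0.6, -0.0, 0.7]
gripper_width: 0.802
```

Run:
```python
from h import *
p=snap('wrist','w11.png')
plan([.5064,.2145,.045])
img=cv2.resize(p['color'][150:350,200:420],None,fx=3.2,fy=3.2,interpolation=cv2.INTER_CUBIC)
cv2.imwrite('pics/w11z.png',img)
```

```text
tcp [0.5067 0.2161 0.1084] yaw 18.75 tilt [ 0.0019 -0.0002] F [ 0.1 -0.8 -0.2] w 0.799 t 13.55
need travel units total [-0.018  0.029  1.268]
```

View pics/w11z.png

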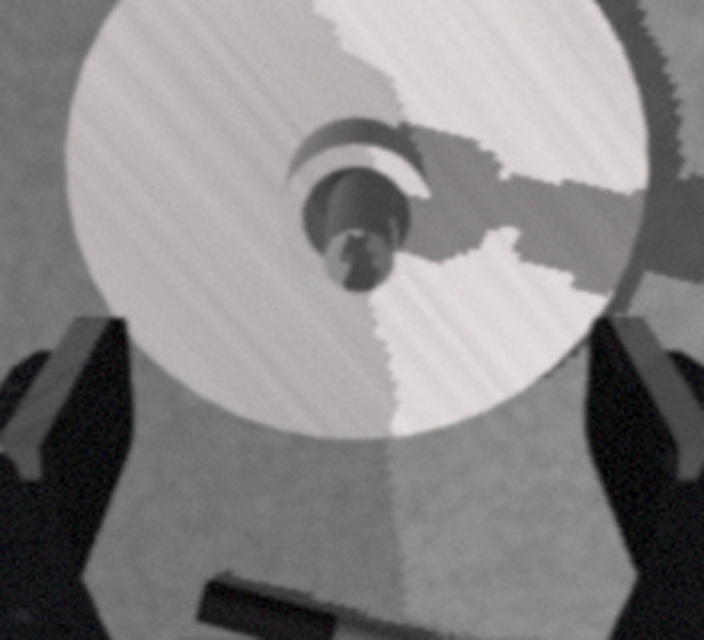

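Run:
```python
from h import *
p=bot.read_camera('wrist')
S=unproj(p,200+358/3.2,150+260/3.2,.068); print('stem',S); plan([S[0],S[1],.045])
```

```text
stem [0.50590004 0.21478203 0.068     ]
tcp [0.5067 0.2162 0.1084] yaw 18.75 tilt [ 0.002  -0.0002] F [ 0.5 -0.   0.5] w 0.801 t 13.6
need travel units total [-0.026  0.023  1.269]
```

Emit:
{"op": "arm_command", "data": {"deltas": [{"travel": [-0.025, 0.023, 0.3], "rotation": [0, 0, 0]}, {"travel": [0, 0, 0.5], "rotation": [0, 0, 0]}, {"travel": [0, 0, 0.3], "rotation": [0, 0, 0]}, {"travel": [0, 0, 0.15], "rotation": [0, 0, 0]}, {"travel": [0, 0, 0], "rotation": [0, 0, 0]}, {"travel": [0, 0, 0], "rotation": [0, 0, 0]}], "hand": 0.2}}

```text
time: 14.2
tcp_pos: [0.5054, 0.2148, 0.0452]
orientation: [0.987, 0.163, 0.0, -0.0]
ft_force: [0.7, 0.6, -0.3]
gripper_width: 0.796
```

Emit:
{"op": "arm_command", "data": {"deltas": [{"travel": [0, 0, 0], "rotation": [0, 0, 0]}, {"travel": [0, 0, 0], "rotation": [0, 0, 0]}, {"travel": [0, 0, 0], "rotation": [0, 0, 0]}, {"travel": [0, 0, 0], "rotation": [0, 0, 0]}, {"travel": [0, 0, 0], "rotation": [0, 0, 0]}, {"travel": [0, 0, 0], "rotation": [0, 0, 0]}, {"travel": [0, 0, 0], "rotation": [0, 0, 0]}, {"travel": [0, 0, 0], "rotation": [0, 0, 0]}], "hand": 1}}

```text
time: 15.0
tcp_pos: [0.5052, 0.2147, 0.045]
orientation: [0.987, 0.163, 0.0, -0.0]
ft_force: [-2.1, -0.1, 7.4]
gripper_width: 0.14
```

Run:
```python
from h import *
p=snap('wrist','w12.png')
plan([.5064,.2145,.145])
```

```text
tcp [0.5052 0.2147 0.045 ] yaw 18.77 tilt [ 0.0004 -0.    ] F [-1.3 -0.3  6.4] w 0.136 t 15.05
need travel units total [ 0.023  0.011 -2.001]
```

View pics/w12.png

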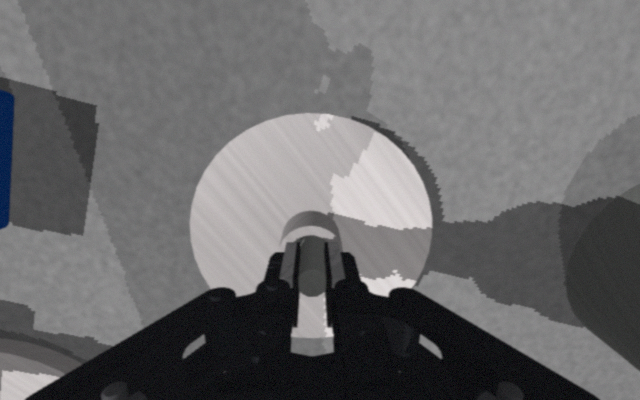

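Emit:
{"op": "arm_command", "data": {"deltas": [{"travel": [0, 0, -0.1], "rotation": [0, 0, 0]}, {"travel": [0, 0, -0.2], "rotation": [0, 0, 0]}, {"travel": [0, 0, -0.5], "rotation": [0, 0, 0]}, {"travel": [0, 0, -0.7], "rotation": [0, 0, 0]}, {"travel": [0, 0, -0.7], "rotation": [0, 0, 0]}, {"travel": [0, 0, -0.5], "rotation": [0, 0, 0]}, {"travel": [0, 0, -0.3], "rotation": [0, 0, 0]}, {"travel": [0, 0, 0], "rotation": [0, 0, 0]}, {"travel": [0, 0, 0], "rotation": [0, 0, 0]}]}}

```text
time: 15.95
tcp_pos: [0.5048, 0.2144, 0.1944]
orientation: [0.987, 0.163, -0.0, 0.0]
ft_force: [-0.7, 0.3, -4.6]
gripper_width: 0.138
```

Run:
```python
from h import *
p=snap('wrist','w13.png')
plan([.556,-.0144,.2])
q=snap('scene','s13.png')
cv2.imwrite('pics/s13z.png',cv2.resize(q['color'][150:300,290:440],None,fx=4,fy=4,interpolation=cv2.INTER_CUBIC))
```

```text
tcp [0.5046 0.2144 0.1938] yaw 18.79 tilt [-0.0011  0.0002] F [ 0.2  0.4 -4.7] w 0.138 t 16.0
need travel units total [-0.5    4.663 -0.122]
```

View pics/w13.png

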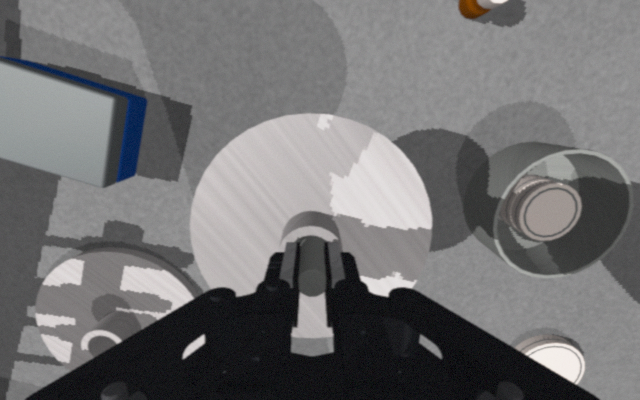

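View pics/s13z.png

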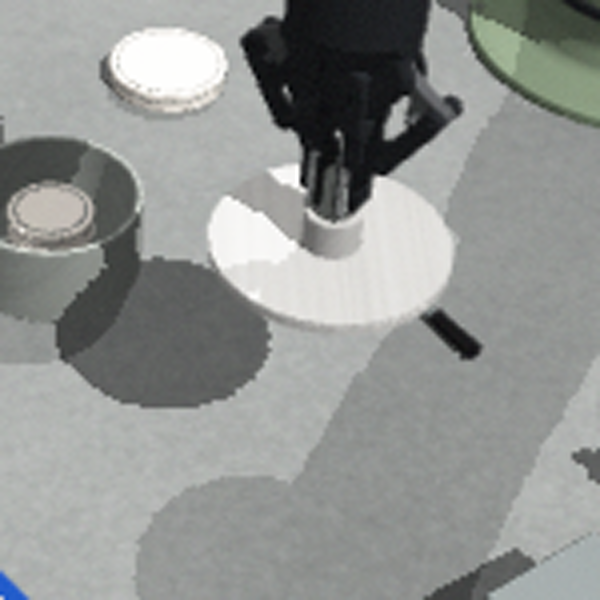

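Emit:
{"op": "arm_command", "data": {"deltas": [{"travel": [-0.03, 0.2, 0], "rotation": [0, 0, 0]}, {"travel": [-0.05, 0.5, 0], "rotation": [0, 0, 0]}, {"travel": [-0.08, 0.7, 0], "rotation": [0, 0, 0]}, {"travel": [-0.08, 0.7, 0], "rotation": [0, 0, 0]}, {"travel": [-0.08, 0.7, 0], "rotation": [0, 0, 0]}, {"travel": [-0.08, 0.7, 0], "rotation": [0, 0, 0]}, {"travel": [-0.06, 0.6, 0], "rotation": [0, 0, 0]}, {"travel": [-0.04, 0.4, 0], "rotation": [0, 0, 0]}, {"travel": [-0.02, 0.16, 0], "rotation": [0, 0, 0]}, {"travel": [0, 0, 0], "rotation": [0, 0, 0]}]}}

```text
time: 17.05
tcp_pos: [0.5552, -0.0155, 0.194]
orientation: [0.987, 0.162, -0.0, 0.0]
ft_force: [-0.0, 1.3, -3.7]
gripper_width: 0.14
```

Emit:
{"op": "arm_command", "data": {"deltas": [{"travel": [0, 0, 0], "rotation": [0, 0, 0]}, {"travel": [0, 0, 0], "rotation": [0, 0, 0]}]}}

```text
time: 17.25
tcp_pos: [0.5552, -0.013, 0.1945]
orientation: [0.986, 0.164, -0.0, -0.0]
ft_force: [0.5, 0.5, -2.9]
gripper_width: 0.134
```

Run:
```python
from h import *
plan([.5555,-.0146,.115])
p=snap('wrist','w14.png')
q=snap('scene','s14.png')
cv2.imwrite('pics/s14z.png',cv2.resize(q['color'][130:280,230:380],None,fx=4,fy=4,interpolation=cv2.INTER_CUBIC))
```

```text
tcp [ 0.5552 -0.013   0.1945] yaw 18.88 tilt [-0.     -0.0005] F [ 0.5  0.5 -2.9] w 0.134 t 17.25
need travel units total [-0.005  0.032  1.589]
```

View pics/s14z.png

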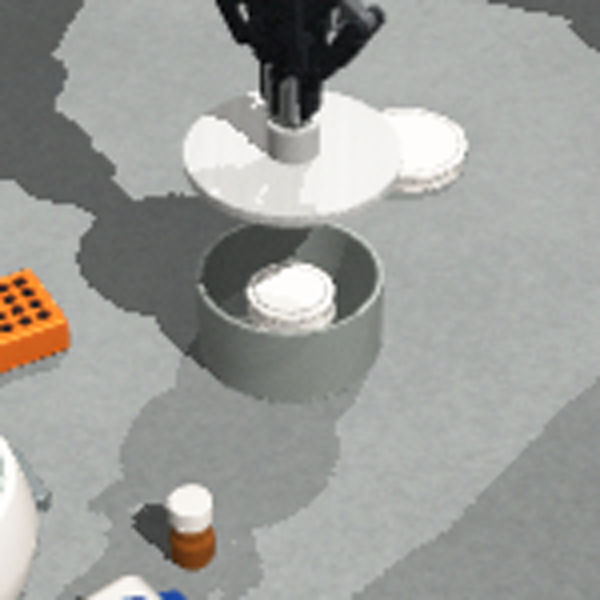

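View pics/w14.png

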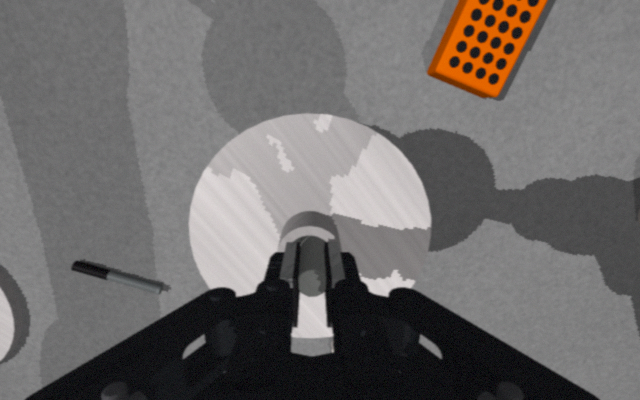

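Emit:
{"op": "arm_command", "data": {"deltas": [{"travel": [0, 0.03, 0.2], "rotation": [0, 0, 0]}, {"travel": [0, 0, 0.4], "rotation": [0, 0, 0]}, {"travel": [0, 0, 0.4], "rotation": [0, 0, 0]}, {"travel": [0, 0, 0.35], "rotation": [0, 0, 0]}, {"travel": [0, 0, 0.2], "rotation": [0, 0, 0]}, {"travel": [0, 0, 0.08], "rotation": [0, 0, 0]}, {"travel": [0, 0, 0], "rotation": [0, 0, 0]}, {"travel": [0, 0, 0], "rotation": [0, 0, 0]}]}}

```text
time: 18.15
tcp_pos: [0.5563, -0.0157, 0.1136]
orientation: [0.987, 0.163, 0.0, 0.0]
ft_force: [0.5, -0.2, -3.1]
gripper_width: 0.135
```

Run:
```python
from h import *
plan([.5555,-.0146,.1])
q=snap('scene','s15.png')
cv2.imwrite('pics/s15z.png',cv2.resize(q['color'][130:280,230:380],None,fx=4,fy=4,interpolation=cv2.INTER_CUBIC))
```

```text
tcp [ 0.5563 -0.0157  0.1136] yaw 18.78 tilt [0.0007 0.0002] F [ 0.5 -0.2 -3.1] w 0.135 t 18.15
need travel units total [-0.007 -0.026  0.272]
```

View pics/s15z.png

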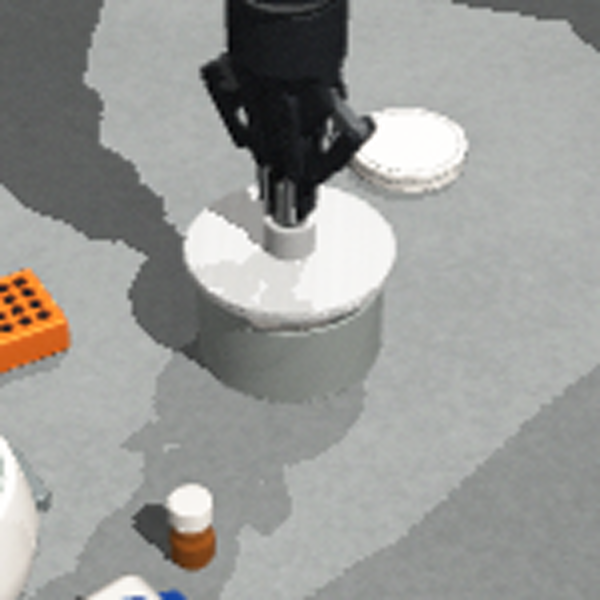

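Centred. Lower gently until contact (expected at TCP z about 0.099).

Emit:
{"op": "arm_command", "data": {"deltas": [{"travel": [-0.005, -0.02, 0.06], "rotation": [0, 0, 0]}, {"travel": [0, 0, 0.06], "rotation": [0, 0, 0]}, {"travel": [0, 0, 0.06], "rotation": [0, 0, 0]}, {"travel": [0, 0, 0.04], "rotation": [0, 0, 0]}, {"travel": [0, 0, 0], "rotation": [0, 0, 0]}, {"travel": [0, 0, 0], "rotation": [0, 0, 0]}]}}

```text
time: 18.8
tcp_pos: [0.5553, -0.0149, 0.102]
orientation: [0.987, 0.163, -0.0, -0.0]
ft_force: [-0.3, -0.0, -3.7]
gripper_width: 0.139
```

Emit:
{"op": "arm_command", "data": {"deltas": [{"travel": [0, 0, 0.03], "rotation": [0, 0, 0]}, {"travel": [0, 0, 0], "rotation": [0, 0, 0]}]}}

```text
time: 19.0
tcp_pos: [0.5553, -0.0149, 0.1005]
orientation: [0.987, 0.163, -0.0, -0.0]
ft_force: [0.5, -0.2, -3.1]
gripper_width: 0.138
```

Emit:
{"op": "arm_command", "data": {"deltas": [{"travel": [0, 0, 0.02], "rotation": [0, 0, 0]}, {"travel": [0, 0, 0], "rotation": [0, 0, 0]}]}}

```text
time: 19.2
tcp_pos: [0.5553, -0.0149, 0.0994]
orientation: [0.987, 0.163, -0.0, -0.0]
ft_force: [-0.0, -0.2, -3.6]
gripper_width: 0.14
```

Emit:
{"op": "arm_command", "data": {"deltas": [{"travel": [0, 0, 0.01], "rotation": [0, 0, 0]}, {"travel": [0, 0, 0], "rotation": [0, 0, 0]}]}}

```text
time: 19.4
tcp_pos: [0.5554, -0.0149, 0.0991]
orientation: [0.987, 0.163, 0.0, -0.0]
ft_force: [-0.9, -0.2, -4.2]
gripper_width: 0.14
```

Emit:
{"op": "arm_command", "data": {"deltas": [{"travel": [0, 0, 0.01], "rotation": [0, 0, 0]}, {"travel": [0, 0, 0], "rotation": [0, 0, 0]}]}}

```text
time: 19.6
tcp_pos: [0.5554, -0.0149, 0.099]
orientation: [0.987, 0.163, 0.0, 0.0]
ft_force: [-3.0, 0.0, 5.2]
gripper_width: 0.14
```

Emit:
{"op": "arm_command", "data": {"deltas": [{"travel": [0, 0, 0], "rotation": [0, 0, 0]}, {"travel": [0, 0, 0], "rotation": [0, 0, 0]}, {"travel": [0, 0, 0], "rotation": [0, 0, 0]}, {"travel": [0, 0, 0], "rotation": [0, 0, 0]}, {"travel": [0, 0, 0], "rotation": [0, 0, 0]}, {"travel": [0, 0, 0], "rotation": [0, 0, 0]}], "hand": 0.3}}

```text
time: 20.2
tcp_pos: [0.5554, -0.0149, 0.0986]
orientation: [0.987, 0.163, 0.0, -0.0]
ft_force: [0.5, -0.8, 0.5]
gripper_width: 0.702
```

Run:
```python
from h import *
plan([.5555,-.0146,.075])
p=snap('wrist','w16.png')
q=snap('scene','s16.png')
cv2.imwrite('pics/s16z.png',cv2.resize(q['color'][150:270,240:370],None,fx=5,fy=5,interpolation=cv2.INTER_CUBIC))
```

```text
tcp [ 0.5554 -0.0149  0.0986] yaw 18.78 tilt [ 0. -0.] F [ 0.5 -0.8  0.5] w 0.702 t 20.2
need travel units total [ 0.004 -0.005  0.471]
```

View pics/w16.png

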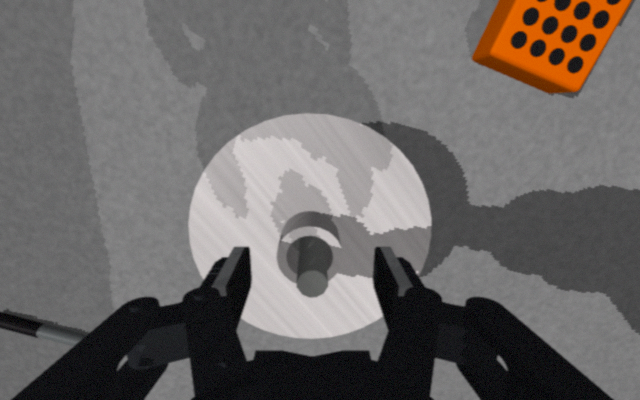

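View pics/s16z.png

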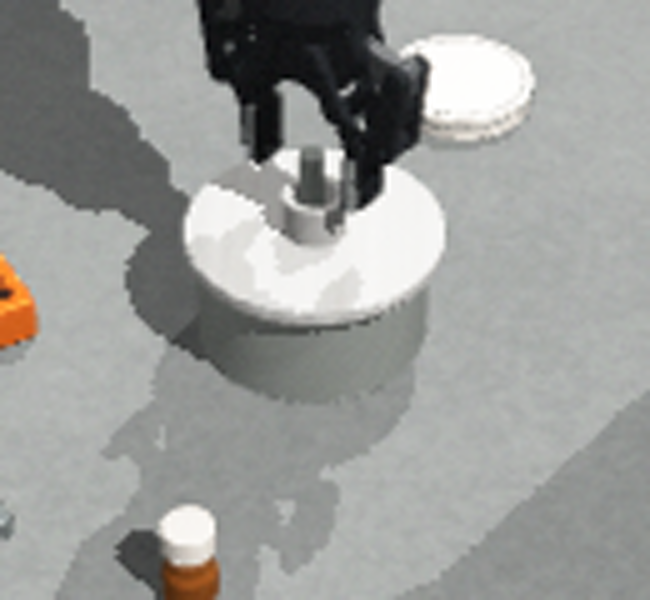

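Run:
```python
from h import *
p=bot.read_camera('wrist');s=bot.state();M=R.from_quat(s['orientation']).as_matrix()
for n,u,v,z in(('plate',310.5,226,.071),('bore',309.5,258,.095),('stem',312.5,284,.122)):
    X=unproj(p,u,v,z); print(n,X.round(4),'tool mm',(M.T@(X-s['tcp_pos'])*1e3).round(1))
img=cv2.resize(p['color'][100:345,180:440],None,fx=3,fy=3,interpolation=cv2.INTER_CUBIC)
for f,col in((0,(0,0,255)),):
    X=unproj(p,310.5,226,.071)
    for z,r in((.071,.071),(.095,.017),(.095,.012)):
        a=(proj(p,circ(X,z,r))-[180,100])*3; cv2.polylines(img,[np.round(a*8).astype(int)],False,col,1,cv2.LINE_AA,3)
cv2.imwrite('pics/w17z.png',img)
```

```text
plate [ 0.5624 -0.0128  0.071 ] tool mm [ 7.3  0.3 27.5]
bore [ 0.5545 -0.015   0.095 ] tool mm [-0.9 -0.1  3.5]
stem [ 0.5564 -0.016   0.122 ] tool mm [  0.6   1.4 -23.5]
```

View pics/w17z.png

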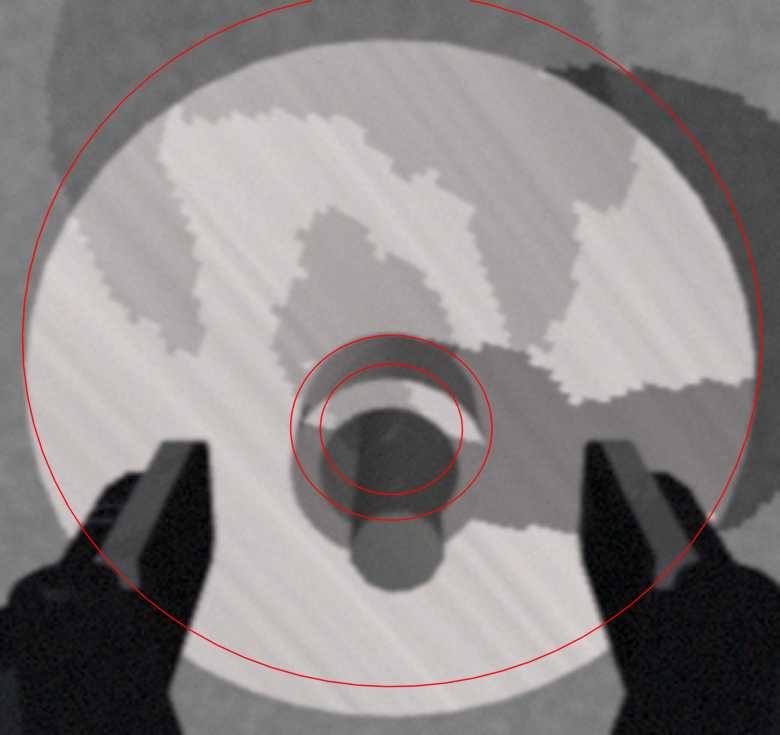

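Emit:
{"op": "arm_command", "data": {"deltas": [{"travel": [-0.01, 0, 0.1], "rotation": [0, 0, 0]}, {"travel": [0, 0, 0.2], "rotation": [0, 0, 0]}, {"travel": [0, 0, 0.12], "rotation": [0, 0, 0]}, {"travel": [0, 0, 0.05], "rotation": [0, 0, 0]}, {"travel": [0, 0, 0], "rotation": [0, 0, 0]}, {"travel": [0, 0, 0], "rotation": [0, 0, 0]}], "hand": 0.3}}

```text
time: 20.95
tcp_pos: [0.5549, -0.0151, 0.0751]
orientation: [0.987, 0.163, -0.0, -0.0]
ft_force: [-0.3, 1.0, 0.5]
gripper_width: 0.696
```

Emit:
{"op": "arm_command", "data": {"deltas": [{"travel": [0, 0, 0], "rotation": [0, 0, 0]}, {"travel": [0, 0, 0], "rotation": [0, 0, 0]}, {"travel": [0, 0, 0], "rotation": [0, 0, 0]}, {"travel": [0, 0, 0], "rotation": [0, 0, 0]}, {"travel": [0, 0, 0], "rotation": [0, 0, 0]}], "hand": 0.8}}

```text
time: 21.45
tcp_pos: [0.5551, -0.0151, 0.0757]
orientation: [0.987, 0.163, 0.0, 0.0]
ft_force: [-2.3, -0.9, 8.0]
gripper_width: 0.38
```

Run:
```python
from h import *
plan([.5555,-.0146,.175])
p=snap('wrist','w18.png')
```

```text
tcp [ 0.5551 -0.0151  0.0757] yaw 18.79 tilt [0.0006 0.0003] F [-2.3 -0.9  8. ] w 0.38 t 21.45
need travel units total [ 0.012 -0.006 -1.987]
```

View pics/w18.png

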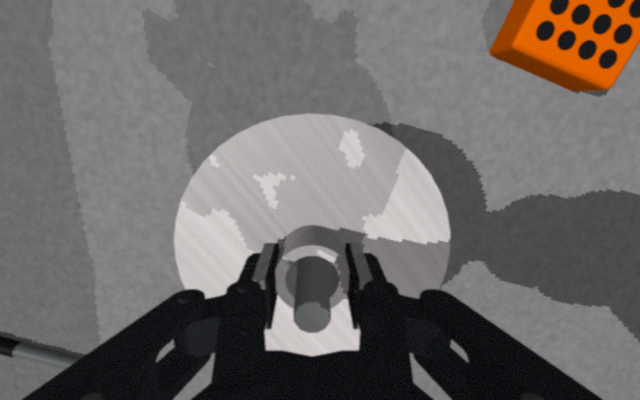

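Emit:
{"op": "arm_command", "data": {"deltas": [{"travel": [0, 0, -0.05], "rotation": [0, 0, 0]}, {"travel": [0, 0, -0.1], "rotation": [0, 0, 0]}, {"travel": [0, 0, -0.15], "rotation": [0, 0, 0]}, {"travel": [0, 0, -0.1], "rotation": [0, 0, 0]}, {"travel": [0, 0, 0], "rotation": [0, 0, 0]}]}}

```text
time: 22.0
tcp_pos: [0.5554, -0.0151, 0.096]
orientation: [0.987, 0.163, 0.001, 0.0]
ft_force: [-0.0, -0.5, -0.6]
gripper_width: 0.378
```

Run:
```python
from h import *
plan([.5555,-.0146,.175])
p=snap('wrist','w19.png')
q=snap('scene','s19.png')
cv2.imwrite('pics/s19z.png',cv2.resize(q['color'][150:270,240:370],None,fx=5,fy=5,interpolation=cv2.INTER_CUBIC))
```

```text
tcp [ 0.5554 -0.0151  0.096 ] yaw 18.77 tilt [0.0013 0.0004] F [-0.  -0.5 -0.6] w 0.378 t 22.0
need travel units total [ 0.008 -0.008 -1.58 ]
```

View pics/s19z.png

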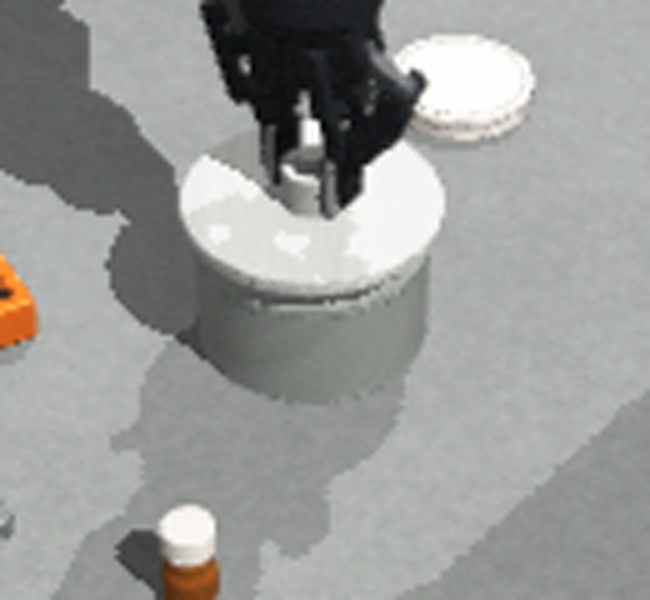

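View pics/w19.png

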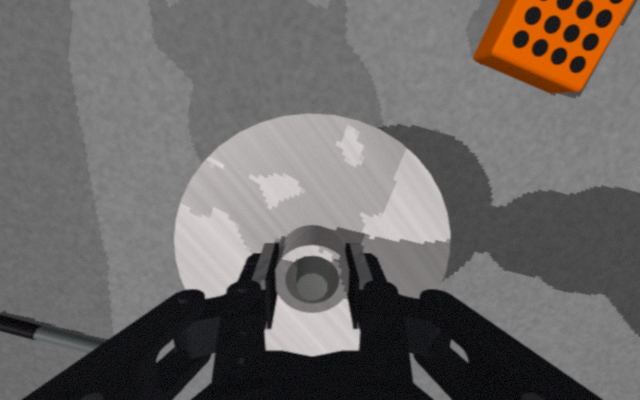

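Emit:
{"op": "arm_command", "data": {"deltas": [{"travel": [0, 0, -0.1], "rotation": [0, 0, 0]}, {"travel": [0, 0, -0.2], "rotation": [0, 0, 0]}, {"travel": [0, 0, -0.3], "rotation": [0, 0, 0]}, {"travel": [0, 0, -0.4], "rotation": [0, 0, 0]}, {"travel": [0, 0, -0.3], "rotation": [0, 0, 0]}, {"travel": [0, 0, -0.2], "rotation": [0, 0, 0]}, {"travel": [0, 0, -0.08], "rotation": [0, 0, 0]}, {"travel": [0, 0, 0], "rotation": [0, 0, 0]}, {"travel": [0, 0, 0], "rotation": [0, 0, 0]}, {"travel": [0, 0, 0], "rotation": [0, 0, 0]}]}}

```text
time: 23.1
tcp_pos: [0.5545, -0.0151, 0.1734]
orientation: [0.987, 0.163, -0.001, -0.0]
ft_force: [-0.0, -1.0, -1.6]
gripper_width: 0.379
```

Run:
```python
from h import *
plan([.5555,-.0146,.175])
p=snap('wrist','w20.png')
q=snap('scene','s20.png')
cv2.imwrite('pics/s20z.png',cv2.resize(q['color'][130:270,230:380],None,fx=4,fy=4,interpolation=cv2.INTER_CUBIC))
snap('top','t20.png')
```

```text
tcp [ 0.5545 -0.0151  0.1734] yaw 18.78 tilt [-0.0011 -0.0004] F [-0.  -1.  -1.6] w 0.379 t 23.1
need travel units total [ 0.021 -0.003 -0.032]
```

View pics/s20z.png

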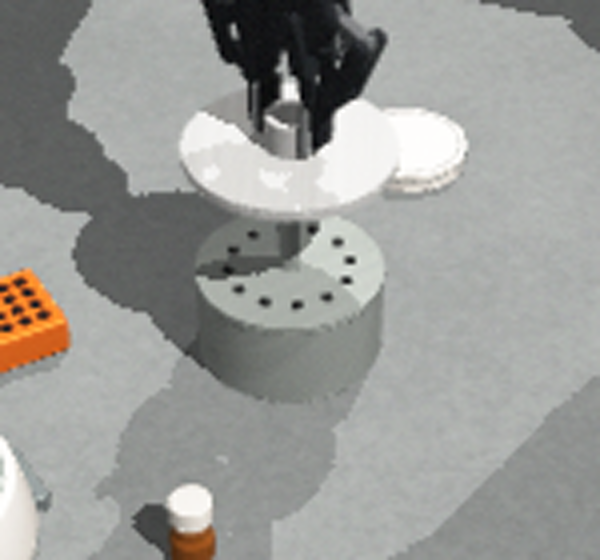

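View pics/w20.png

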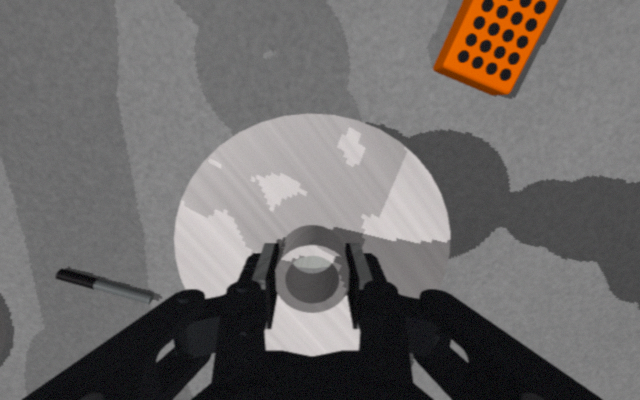

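View pics/t20.png

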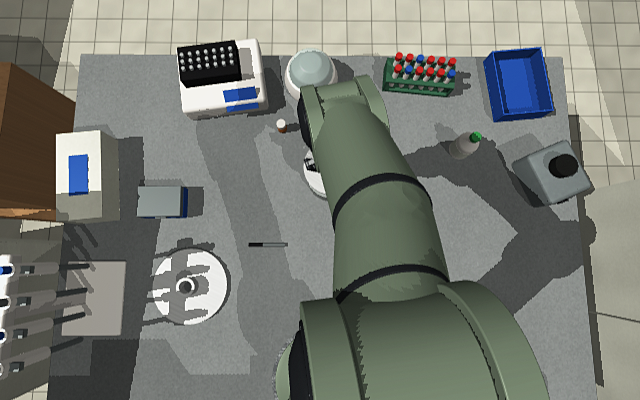

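Run:
```python
from h import *
bot.hand_in()
plan([.5555,-.0146,.175])
```

```text
the job is handed in; nothing more can be done
the job is handed in; nothing more can be done
```

The canister is set up as asked, and I handed the job in at about 23 s of the 61 s allowed.

- **Loose dish:** I set it on the two dishes in the canister, lowering until I felt contact (18 N at most), eased off, then opened the gripper. Afterwards the camera showed it within about 1 mm of the pile's centre.
- **Lids:** I carried both by the stem and lowered them until they touched at a tool height of 0.099 m. That is the height expected for a fully seated inner lid.
- **Outer lid:** I let go of the stem, gripped the collar and lifted straight up. The last pictures show the vented inner lid level and flush on the rim, and the outer lid level above the canister. It is about 98 mm higher than where it rested and still gripped.
- **Other things on the bench:** those I could see in the last pictures had not moved. The arm hid some of them from the top camera.

**Disagreements:**
- The fixed cameras disagreed with each other by about 3–9 mm, so I relied on the wrist camera for positions.
- While the dish was held, a wrist-camera fit put it 1–2 mm off the grip centre. I adjusted for part of this, and it did not show in the final placement.
- I never got a state reading after the hand-in, because the job closes then. The last one was taken just before it.

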